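# Empty a cup of bearing rollers into a latched parts box

## Task

Unlatch the small grey steel parts box by lifting the latch lever on its front up past centre, until the wire loop comes off and the sprung lid flies open. Then pick up the plastic cup and pour all eight dark ceramic rollers out of it into the box, and stand the empty cup upright on the bench again. Leave no roller outside, and do not knock over the oil can or the plug gauge.

Things in the scene. Friction and masses are not known exactly. Their poses are not given: they have to be found in the camera images.
- roller_box: grey painted steel parts box with a hinged lid, fixed to the bench, 120 mm deep (x) by 170 mm wide (y), body 82 mm high, 96 mm with the closed lid; walls 4 mm, inner floor 9 mm above the bench. Origin at the centre of its underside on the bench, z up; its front with the latch faces its own -x, the lid is hinged along its rear (+x) top edge
- box_mouth (a point): centre of the box's open mouth, 82 mm above the bench; the clear opening is 112 mm (along the box's x) by 162 mm (along its y); axes as the box's
- box_lid (a joint): angle of the box lid, 0 shut, grows as it opens. The lid is held shut only by the latch; a spring swings it open by itself in about a second to its stop at 2.2 rad, leaning back behind the box, where it stays and reaches about 200 mm above the bench and 90 mm behind the box's rear wall
- latch_lever (a joint): angle of the latch lever, 0 closed (hanging down the front of the box), grows as its tab is lifted outward and up, stop at 2.0 rad. The hinge line is horizontal, along the box's y through point latch_pivot. The closed lever is held past dead centre; about 1 N at the tab lifts it over; centre is passed at about 0.35 rad, and the wire loop slips off the lid's keeper between about 0.9 and 1.3 rad. The lever stays where it is left
- latch_pivot (a point): the lever's hinge: 10 mm in front of the middle of the box's front face, 60 mm above the bench (box frame -0.070, 0, 0.060)
- latch_tab (a point): where to take the lever: the middle of its finger tab, a flat steel tongue 18 mm wide (along the box's y, free on both sides for a pinch) and 3.5 mm thick, ending 7 mm further out. With the lever closed it stands 31 mm in front of the box's front face and 37 mm above the bench (box frame -0.091, 0, 0.0375), 31 mm from the hinge line. The wire loop (33 mm wide, 44 mm long) stands behind it against the box and falls outward when it comes off
- parts_cup: loose round cream plastic cup standing upright, 84 mm high, 70 mm across at the rim, 56 mm at the foot, wall 3 mm; 0.05 to 0.085 kg, about 0.1 kg more when full. The rollers lie up to 40 mm above its foot, so a light grip high on it lets it swing like a pendulum: hold it firmly (50 N does no harm) or low. Origin at the centre of its underside, z up to the mouth; yaw means nothing
- roller_1: loose dark grey ceramic bearing roller, a plain cylinder 16 mm in diameter and 18 mm long, 12 g, polished (slides at about 15 degrees); origin at its centre, z along its axis. All eight lie jumbled in the cup
- roller_2: as roller_1
- roller_3: as roller_1
- roller_4: as roller_1
- roller_5: as roller_1
- roller_6: as roller_1
- roller_7: as roller_1
- roller_8: as roller_1
- oil_can: bystander, red oil can 182 mm high with a spout, back left; the room's wall stands about 0.2 m to the left of it and of the cup; origin at the centre of its underside, z up
- plug_gauge: bystander, steel plug gauge standing on end, 35 mm across and 102 mm high, behind the cup and to the left of the box's rear; origin at the centre of its underside, z up
- ring_case: closed wooden instrument case, fixed on the bench to the right of the box's front, 158 mm (x) by 240 mm (y) and 63 mm high: keep the arm clear of it. Origin at the centre of its underside

How it is judged (in metres and radians):
On the way, in this order (a step that is already met when the one before it is completed fails the run):
1. the latch is released and the lid has swung open (value of joint box_lid above 1.6 rad), for 0.2 s.
2. the cup, held in the fingers, is tipped over on its side above the open box (angle between parts_cup's own z axis and vertical above 1.2 rad and horizontal distance between parts_cup and box_mouth below 0.15 m and height (world z) of parts_cup above 0.08 m and contact force between the fingers and parts_cup above 0.5 N), for 0.1 s.
At the end, for the whole second after the job is handed in: All eight rollers lie at rest in the box, below its rim; the lid is open (more than 1.6 rad); the empty cup stands upright (within 0.15 rad) and still on the bench, not in the box (x of roller_1 in the frame of roller_box between -0.058 and 0.058 m and y of roller_1 in the frame of roller_box between -0.083 and 0.083 m and z of each of roller_1, roller_2, roller_3, roller_4, roller_5, roller_6, roller_7, roller_8 in the frame of roller_box below 0.075 m and linear speed of each of roller_1, roller_2, roller_3, roller_4, roller_5, roller_6, roller_7, roller_8 below 0.05 m/s and x of roller_2 in the frame of roller_box between -0.058 and 0.058 m and y of roller_2 in the frame of roller_box between -0.083 and 0.083 m and x of roller_3 in the frame of roller_box between -0.058 and 0.058 m and y of roller_3 in the frame of roller_box between -0.083 and 0.083 m and x of roller_4 in the frame of roller_box between -0.058 and 0.058 m and y of roller_4 in the frame of roller_box between -0.083 and 0.083 m and x of roller_5 in the frame of roller_box between -0.058 and 0.058 m and y of roller_5 in the frame of roller_box between -0.083 and 0.083 m and x of roller_6 in the frame of roller_box between -0.058 and 0.058 m and y of roller_6 in the frame of roller_box between -0.083 and 0.083 m and x of roller_7 in the frame of roller_box between -0.058 and 0.058 m and y of roller_7 in the frame of roller_box between -0.083 and 0.083 m and x of roller_8 in the frame of roller_box between -0.058 and 0.058 m and y of roller_8 in the frame of roller_box between -0.083 and 0.083 m and value of joint box_lid above 1.6 rad and angle between parts_cup's own z axis and vertical below 0.15 rad and height (world z) of parts_cup between -0.005 and 0.005 m and linear speed of parts_cup below 0.03 m/s); the robot touches nothing.
It fails at once if the oil can is knocked over (tilts more than 0.6 rad) (angle between oil_can's own z axis and vertical above 0.6 rad).
It fails at once if the plug gauge is knocked over (tilts more than 0.6 rad) (angle between plug_gauge's own z axis and vertical above 0.6 rad).
It also fails if it takes over 72 s, if anything falls off the work surface, if the arm or the gripper's body presses on something with over 40 N, if the wrist force passes 120 N, or if a joint passes its speed limit or range.

## Robot

A 6-joint arm with a two-finger parallel gripper is mounted at the origin on a cart in front of the work surface, level with it; the furniture and walls round the work are solid. World frame = base frame: x ahead of the robot, y to its left, z up, the work surface at z = 0. Lengths are in m, angles in degrees, forces in N, time in s.
With the tool pointing down it reaches from about 0.4 to 0.825 m from the base axis. Payload 7 kg.
Tool frame: the origin (TCP) lies midway between the tips of the shut fingers; the grasp point (between the pads) lies 19 mm behind it; z points along the fingers, y is the direction in which the jaws open and shut (so a half turn about z gives the same grasp; the last joint's range is limited). The gripper opens to 88 mm and grips with 3 to 60 N. Pads are 19 mm wide; open, the fingers measure 130 mm over their backs; the gripper's body (78 mm by 193 mm) begins 47 mm behind the grasp point.
Start: joints at [-58.379, 20.546, 0.682, 0, -70.136, -16.507], TCP at [0.176, -0.652, 0.227] pointing down, gripper open.
Joint ranges: [-176.03, 176.03], [-82.01, 121.73], [-58.28, 71.71], [-173.87, 95.51], [-174.79, -0.11], [-173.66, 173.66]. Speed limits (degrees/s): [136.94, 136.94, 172.46, 180, 180, 180].

## Interface

Orientations are given as [roll, pitch, yaw] about the fixed x, y, z axes, in that order (R = Rz(yaw) Ry(pitch) Rx(roll)).
In Python, from plant import sensors, cams, job gives the robot as it stands.
- The arm moves only by the tool move_arm, never from a script. Its argument "commands" is a list of rows, each a list of 7 numbers: the finger opening in cm, from 0 to 8.76, then the shift along the tool's x, y, z in cm, then the turn, a rotation vector about the tool's x, y, z in rad. In form: [[hand, x, y, z, wx, wy, wz], ...]. A call has exactly 8 rows; each row is the pose to reach, as a shift and turn from the pose commanded when the call began, along the tool's axes at that moment; what a row does not reach only later rows make up. A row lasts 1/8 s, in which the tool goes at most 62.5 mm and 10.7 degrees, less where a joint would pass 70% of its speed; a pose out of reach is approached as far as the arm can. A call with a gripper value outside its range is refused whole. The fingers move at their own pace and stop on an object; the grip force is fixed at half the most. Time passes only in rows, so rows that repeat a pose let the fingers close, or fill a call up. It gives the time, the measured TCP pose, the force and the opening at its end, in the units of the state.
- sensors.get_obs(): the state, without advancing time (a new reading comes with each control period).
- cams.snapshot(name): name is "scene" or "top"; returns a dict with "frame" (400x640x3 uint8, red, green, blue), "camera_matrix" (3x3 intrinsics, pixels), "R" (3x3) and "t" (3): a world point X has camera coordinates R X + t. Camera axes: x right, y down, z forward; pixel columns grow to the right and rows downward; lengths in m; the calibration is good to about 2 mm. A picture is of the moment at which its call begins. There is no depth.
- job.close_job(): hands the job in, once; it reports no verdict.
The state is a dict: "clock": time; "joint_pos": joint angles; "qvel": joint speeds; "tau": joint torques, N m; "tool_pos": TCP position; "orientation": TCP orientation; "force": force on the tool from outside, world axes, zero at the start; "moment": the same for the moment, N m; "opening": finger opening in m.
Only numpy, scipy, OpenCV 4.12 (cv2) and the standard library are available. Lean on these libraries where they do the work, as an engineer would, in place of code of your own. Each camera call takes 0.05 s, during which the arm holds its last target.

## Working session

There is one attempt and no reset: what is moved stays moved. The work goes in short steps, Python scripts to look and compute and a tool call to move; the robot and the scene stay as the last step left them, time stands still between calls to the robot, and variables do not carry over. Pictures are saved under pics/ and viewed, and the job is handed in when it is done.

Besides the shell and the picture viewer there is one more tool, called after "Call:" as a command line: name --pt "numbers of a row" for each row, then --argument value for the rest. move_arm: Moves the arm, as the interface text tells. Its arguments: {"type":"object","properties":{"commands":{"type":"array"}},"required":["commands"]}

```bash
ls; mkdir -p pics; python3 - <<'E'
from plant import sensors, cams, job
import cv2, numpy as np
for n in ("scene","top"):
    s=cams.snapshot(n); cv2.imwrite(f"pics/{n}0.png",s["frame"][:,:,::-1])
    np.savez(f"{n}0.npz",**s)
    print(n,s["camera_matrix"].tolist(),s["R"].round(4).tolist(),s["t"].round(4).tolist(), (-s["R"].T@s["t"]).round(3))
print(sensors.get_obs())
E
```

```text
pics
scene [[411.877203345822, 0.0, 323.46743726985676], [0.0, 411.877203345822, 204.70526218211185], [0.0, 0.0, 1.0]] [[-0.0413, 0.9991, -0.0096], [0.4831, 0.0115, -0.8755], [-0.8746, -0.0408, -0.4832]] [-0.0926, -0.2173, 1.6467] [1.541 0.162 0.605]
top [[466.5485448854468, 0.0, 319.9894143038695], [0.0, 466.5485448854468, 203.75069739835044], [0.0, 0.0, 1.0]] [[0.0272, -0.9992, 0.0295], [-0.994, -0.0301, -0.1047], [0.1055, -0.0265, -0.9941]] [0.0734, 0.5783, 1.065] [0.46  0.119 1.117]
{'clock': 0.1, 'joint_pos': array([-5.83785123e+01,  2.05855437e+01,  6.39288053e-01, -1.86998268e-02,
       -7.01339367e+01, -1.65076436e+01]), 'qvel': array([-0.03559105, -0.05270175,  0.14522937, -0.01391519, -0.05909964,
       -0.00316052]), 'tau': array([-2.33376806e-03, -5.84163594e+01,  2.93748862e+01,  7.01525465e+00,
        1.01779494e-02, -6.72638180e-05]), 'tool_pos': array([ 0.17587783, -0.6512413 ,  0.22573552]), 'orientation': array([ 1.79918117e+02, -5.93284945e-03, -1.64892519e+02]), 'force': array([ 0.44831426,  0.14706538, -0.09791487]), 'moment': array([-0.06311851, -0.00757796, -0.00293684]), 'opening': 0.08745639113752453}
```

View pics/scene0.png

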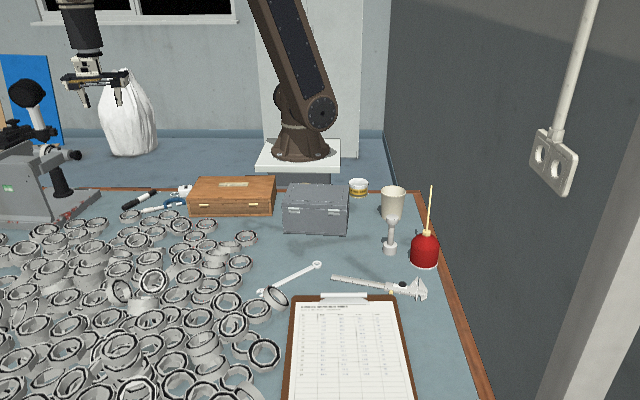

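View pics/top0.png

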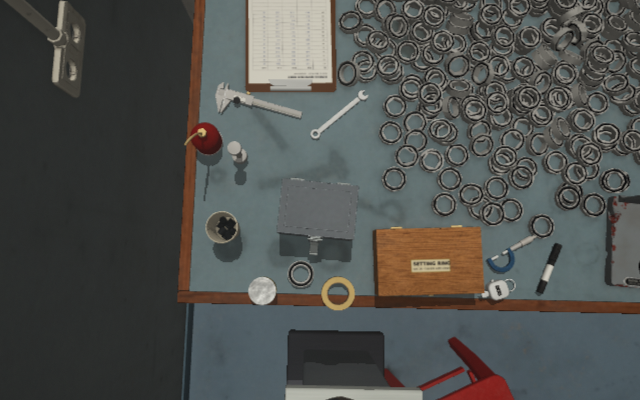

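```bash
python3 - <<'E'
import cv2
a=cv2.imread("pics/top0.png")[120:320,180:400]; cv2.imwrite("pics/top0z.png",cv2.resize(a,None,fx=3,fy=3,interpolation=cv2.INTER_CUBIC)[:600,:])
a=cv2.imread("pics/scene0.png")[160:290,260:460]; cv2.imwrite("pics/scene0z.png",cv2.resize(a,None,fx=4,fy=4,interpolation=cv2.INTER_CUBIC))
E
```

```text
(no output)
```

View pics/top0z.png

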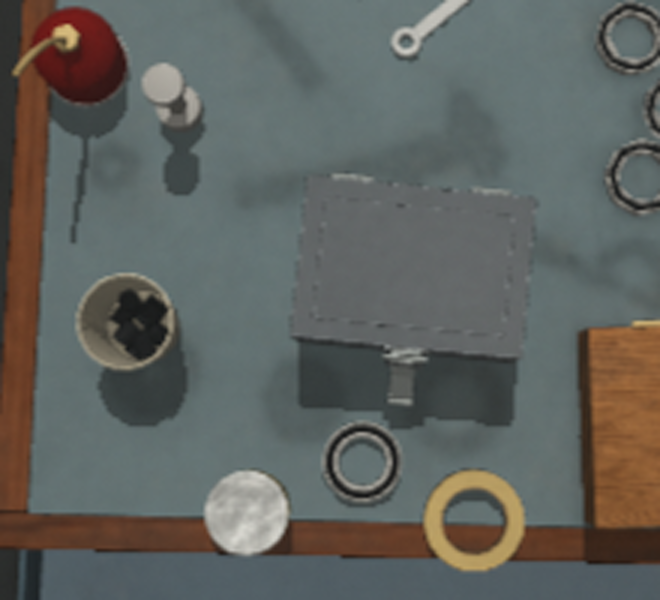

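View pics/scene0z.png

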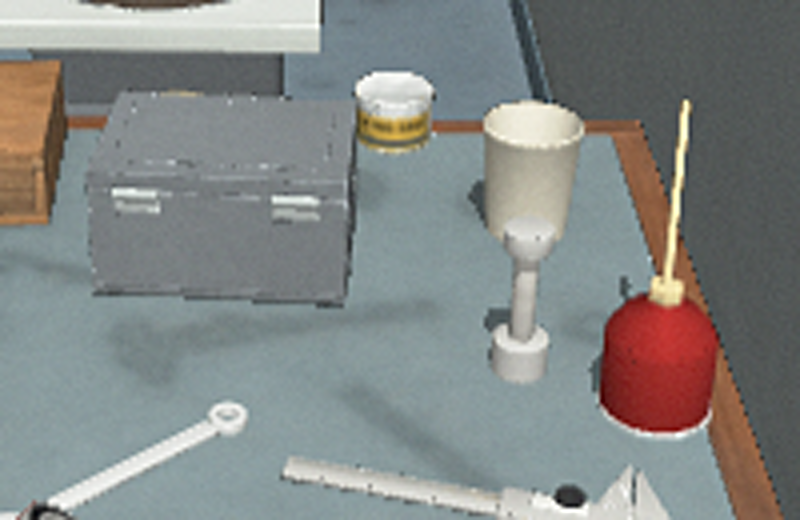

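```bash
cat > h.py <<'E'
import numpy as np, cv2
from scipy.optimize import least_squares
def load(n): return dict(np.load(n+".npz"))
def proj(s,X):
    c=np.atleast_2d(X)@s["R"].T+s["t"]; p=c@s["camera_matrix"].T; return p[:,:2]/p[:,2:]
def ray(s,uv,z):
    d=s["R"].T@np.linalg.solve(s["camera_matrix"],[uv[0],uv[1],1]); o=-s["R"].T@s["t"]
    return o+d*(z-o[2])/d[2]
def z3(u,v): return (u/3+180,v/3+120)
def z4(u,v): return (u/4+260,v/4+160)
E
python3 - <<'E'
from h import *
t=load("top0"); c=load("scene0")
# lid corners: rear-left, rear-right, front-right, front-left in top zoom
loc=np.array([[.06,.085,.096],[.06,-.085,.096],[-.06,-.085,.096],[-.06,.085,.096]])
obs=np.array([z3(*p) for p in [(306,178),(537,200),(522,357),(292,337)]])
# scene: rear bottom corners left(+y is right in image)
loc2=np.array([[.06,-.085,0],[.06,.085,0],[-.06,.085,.096]])
obs2=np.array([z4(*p) for p in [(93,293),(344,304),(356,103)]])
def W(p,l):
    a=p[2];R=np.array([[np.cos(a),-np.sin(a)],[np.sin(a),np.cos(a)]])
    return np.c_[l[:,:2]@R.T+p[:2],l[:,2]]
f=lambda p,k:np.r_[(proj(t,W(p,loc))-obs).ravel(), k*(proj(c,W(p,loc2))-obs2).ravel()]
for k in (0,1):
    r=least_squares(f,[.4,0,0],args=(k,)); print(r.x,np.degrees(r.x[2]),f(r.x,1).round(1))
p=r.x
for n,l in dict(pivot=[-.07,0,.06],tab=[-.091,0,.0375]).items():
    X=W(p,np.array([l]))[0]; q=proj(t,X)[0]; print(n,X,((q-[180,120])*3).round())
print("cup top",ray(t,z3(126,321),.084), "scene rim",ray(c,z4(534,123),.084))
print("plug top",ray(t,z3(163,83),.102),ray(c,z4(520,365),0.0))
print("oil",ray(t,z3(64,38),.1),ray(c,z4(657,405),0.0))
print("tabend",ray(t,z3(400,404),.033))
for q in [(580,325)]: print("case front-left..",ray(t,z3(*q),.063))
print("bench edge",ray(t,z3(30,300),0),ray(t,z3(300,530),0), "tin",ray(t,z3(247,512),.03))
E
```

```text
[ 0.55679678  0.09544062 -0.06197671] -3.551003752330067 [ 0.3 -0.6 -0.2 -0.8  0.4  0.9 -0.4  0.5 -0.9  0.4 -0.7  0.8 -0.7 -1.2]
[ 0.55671178  0.09610005 -0.06213893] -3.560298604645234 [-0.  -0.6 -0.5 -0.8  0.1  0.9 -0.7  0.6 -0.6  0.4 -0.4  0.7 -0.4 -1.2]
pivot [0.48684688 0.10044698 0.06      ] [404. 364.]
tab [0.46588741 0.10175106 0.0375    ] [401. 392.]
cup top [0.51213753 0.30582919 0.084     ] scene rim [0.51432005 0.30934474 0.084     ]
plug top [0.68679615 0.28413539 0.102     ] [0.68509388 0.2884145  0.        ]
oil [0.71853242 0.35860975 0.1       ] [0.72455406 0.36701797 0.        ]
tabend [0.45687238 0.10223122 0.033     ]
case front-left.. [ 0.52000605 -0.03163299  0.063     ]
bench edge [0.53080491 0.39754254 0.        ] [0.35641993 0.17731942 0.        ] tin [0.37175295 0.21661506 0.03      ]
```

```bash
cat >> h.py <<'E'
from scipy.spatial.transform import Rotation as Ro
def box(l):
    a=-.06214; R=np.array([[np.cos(a),-np.sin(a),0],[np.sin(a),np.cos(a),0],[0,0,1]]); return R@np.array(l)+[.5567,.0961,0]
def pose(o): return np.array(o["tool_pos"]),Ro.from_euler("xyz",o["orientation"],degrees=True)
def grasp2tcp(g,R): return np.array(g)+R.apply([0,0,.019])
def ori(az,tilt,roll=0):
    """tool pointing down tilted by tilt deg toward azimuth az (deg); jaw horizontal at roll 0; tool x toward az"""
    R=Ro.from_matrix(np.array([[np.cos(np.radians(az)),np.sin(np.radians(az)),0],[np.sin(np.radians(az)),-np.cos(np.radians(az)),0],[0,0,-1]]).T.T)
    return R*Ro.from_rotvec([0,np.radians(tilt),0])*Ro.from_rotvec([0,0,np.radians(roll)])
def rows(hand,wps):
    """wps list of (tcp, Ro) successive targets; prints shift cm & rotvec"""
    from plant import sensors
    o=sensors.get_obs(); p,R=pose(o)
    print("t",round(o["clock"],2),"q",np.round(o["joint_pos"],1),"p",p.round(4),"F",np.round(o["force"],1),"open",round(o["opening"],4))
    for t,Q in wps:
        print([hand]+(R.inv().apply(t-p)*100).round(2).tolist()+(R.inv()*Q).as_rotvec().round(3).tolist())
def lerp(a,b,n):
    from scipy.spatial.transform import Slerp
    s=Slerp([0,1],Ro.concatenate([a[1],b[1]]))
    return [(a[0]+(b[0]-a[0])*i/n,s(i/n)) for i in range(1,n+1)]
E
python3 - <<'E'
from h import *
from plant import sensors
t=load("top0")
print(ray(t,(606,195),0),ray(t,(606,290),0),ray(t,(480,295),0.063))
print(ori(0,0).as_matrix())
a=pose(sensors.get_obs())
rows(4,lerp(a,(np.array([.27,-.42,.27]),ori(-85,0)),8))
E
```

```text
[ 0.62201185 -0.61330554  0.        ] [ 0.39137647 -0.60450623  0.        ] [ 0.37697552 -0.27466675  0.063     ]
[[ 1.  0.  0.]
 [ 0. -1.  0.]
 [ 0.  0. -1.]]
t 0.1 q [-58.4  20.6   0.6  -0.  -70.1 -16.5] p [ 0.1759 -0.6512  0.2257] F [ 0.4  0.1 -0.1] open 0.0875
[4, -1.89, 2.48, -0.55, 0.0, 0.0, -0.174]
[4, -3.78, 4.97, -1.1, 0.0, 0.0, -0.349]
[4, -5.67, 7.45, -1.65, 0.0, 0.0, -0.523]
[4, -7.56, 9.94, -2.2, 0.001, 0.0, -0.697]
[4, -9.45, 12.42, -2.75, 0.001, 0.001, -0.871]
[4, -11.33, 14.91, -3.3, 0.001, 0.001, -1.046]
[4, -13.22, 17.39, -3.85, 0.001, 0.001, -1.22]
[4, -15.11, 19.88, -4.4, 0.001, 0.001, -1.394]
```

Call:
move_arm --pt "4 -1.9 2.5 -0.55 0 0 -0.174" --pt "4 -3.8 5 -1.1 0 0 -0.349" --pt "4 -5.7 7.5 -1.65 0 0 -0.523" --pt "4 -7.6 10 -2.2 0 0 -0.697" --pt "4 -9.4 12.4 -2.75 0 0 -0.871" --pt "4 -11.3 14.9 -3.3 0 0 -1.046" --pt "4 -13.2 17.4 -3.85 0 0 -1.22" --pt "4 -15.1 19.9 -4.4 0 0 -1.394"

```text
clock: 1.1
tool_pos: [0.27, -0.419, 0.2704]
orientation: [180.0, 0.0, -84.7]
force: [0.3, -0.3, 0.1]
opening: 0.0403
```

```bash
python3 - <<'E'
from h import *
from plant import sensors
a=pose(sensors.get_obs()); print(sensors.get_obs()["orientation"],sensors.get_obs()["joint_pos"])
rows(4,lerp(a,(np.array([.41,.02,.25]),ori(-3.56,0)),8))
E
```

```text
[ 1.79985510e+02  2.69466018e-02 -8.46968865e+01] [-3.45854850e+01  2.11128466e+00 -1.69583753e+01 -1.20426360e-02
 -7.09587391e+01  3.98925336e+01]
t 1.1 q [-34.6   2.1 -17.   -0.  -71.   39.9] p [ 0.27   -0.419   0.2704] F [ 0.3 -0.3  0.1] open 0.0403
[4, -5.3, -2.25, 0.26, -0.0, 0.0, -0.177]
[4, -10.6, -4.5, 0.52, -0.0, 0.0, -0.354]
[4, -15.91, -6.75, 0.77, -0.0, 0.0, -0.531]
[4, -21.21, -9.0, 1.03, -0.0, 0.0, -0.708]
[4, -26.51, -11.25, 1.29, -0.0, 0.0, -0.885]
[4, -31.81, -13.5, 1.55, -0.0, 0.0, -1.062]
[4, -37.12, -15.75, 1.8, -0.0, 0.0, -1.239]
[4, -42.42, -18.0, 2.06, -0.0, 0.001, -1.416]
```

```bash
python3 - <<'E'
from h import *
from plant import sensors
a=pose(sensors.get_obs())
w=lerp(a,(np.array([.41,.0,.25]),ori(-3.56,0)),8)
w=[(t+np.array([.045*np.sin(np.pi*(i+1)/8),0,0]),Q) for i,(t,Q) in enumerate(w)]
rows(4,w)
E
```

```text
t 1.1 q [-34.6   2.1 -17.   -0.  -71.   39.9] p [ 0.27   -0.419   0.2704] F [ 0.3 -0.3  0.1] open 0.0403
[4, -4.89, -3.94, 0.26, -0.0, 0.0, -0.177]
[4, -9.81, -7.62, 0.51, -0.0, 0.0, -0.354]
[4, -14.78, -10.82, 0.77, -0.0, 0.0, -0.531]
[4, -19.8, -13.39, 1.03, -0.0, 0.0, -0.708]
[4, -24.88, -15.27, 1.29, -0.0, 0.0, -0.885]
[4, -30.03, -16.53, 1.54, -0.0, 0.0, -1.062]
[4, -35.22, -17.3, 1.8, -0.0, 0.0, -1.239]
[4, -40.43, -17.82, 2.06, -0.0, 0.001, -1.416]
```

Call:
move_arm --pt "4 -4.9 -3.9 0.25 0 0 -0.177" --pt "4 -9.8 -7.6 0.5 0 0 -0.354" --pt "4 -14.8 -10.8 0.75 0 0 -0.531" --pt "4 -19.8 -13.4 1.0 0 0 -0.708" --pt "4 -24.9 -15.3 1.3 0 0 -0.885" --pt "4 -30 -16.5 1.5 0 0 -1.062" --pt "4 -35.2 -17.3 1.8 0 0 -1.239" --pt "4 -40.4 -17.8 2.1 0 0 -1.416"

```text
clock: 2.1
tool_pos: [0.4118, -0.0005, 0.2494]
orientation: [-180.0, -0.0, -3.5]
force: [1.6, 0.2, 0.6]
opening: 0.0398
```

```bash
python3 - <<'E'
from h import *
from plant import sensors
o=sensors.get_obs();print(o["joint_pos"],o["orientation"],o["tool_pos"])
# fit planar arm: shoulder (r0,z0), j2 from vertical, j3, wrist, tool length d along tool
D=[([-58.379,20.546,.682,0,-70.136,-16.507],[.176,-.652,.227]),([-34.585,2.111,-16.958,0,-70.959,39.89],[.27,-.419,.2704]),(o["joint_pos"],o["tool_pos"])]
for q,p in D:
    a=np.radians(q[0]);print("along",p[0]*np.cos(a)+p[1]*np.sin(a),"lat",-p[0]*np.sin(a)+p[1]*np.cos(a),p[2],"q2,3,5",q[1],q[2],q[4], "sum",q[1]-q[2]-q[4])
E
```

```text
[ 2.76869161e+01 -6.41929902e+00 -2.78189678e+01 -4.90309748e-03
 -6.85930454e+01  5.87715089e+01] [-1.79992319e+02 -3.86329903e-03 -3.54336463e+00] [ 0.41179727 -0.00048838  0.2494175 ]
along 0.6474771625186905 lat -0.19197219594708326 0.227 q2,3,5 20.546 0.682 -70.136 sum 90.0
along 0.4601231783470384 lat -0.19169679378596674 0.2704 q2,3,5 2.111 -16.958 -70.959 sum 90.028
along 0.3644194571464749 lat -0.19176988020726557 0.24941749895268767 q2,3,5 -6.419299022578599 -27.81896780378227 -68.5930454252707 sum 89.99271420647437
```

```bash
python3 - <<'E'
import numpy as np
r=np.radians
D=[(.64748,.227,20.546,.682),(.46012,.2704,2.111,-16.958),(.36442,.24942,-6.419,-27.819)]
A=[];b=[]
for x,z,q2,q3 in D:
    f=r(q2-q3)
    # unknown a,L2,L3,e(perp offset),h
    A.append([1,np.sin(r(q2)),np.cos(f),np.sin(f),0]);b.append(x)
    A.append([0,np.cos(r(q2)),-np.sin(f),np.cos(f),1]);b.append(z)
A=np.array(A);b=np.array(b)
print(np.linalg.svd(A)[1])
for cols in ([0,1,2,4],[1,2,4],[1,2,3,4],[0,1,2,3,4]):
    s=np.linalg.lstsq(A[:,cols],b,rcond=None)[0];print(cols,s,(A[:,cols]@s-b).round(4))
E
```

```text
[2.98657289 2.44940243 0.28295859 0.02068121 0.01779909]
[0, 1, 2, 4] [ 0.00170987  0.60221773  0.4617773  -0.18035944] [-0.0001 -0.0004  0.0002  0.0002 -0.0001  0.0002]
[1, 2, 4] [ 0.6021945   0.46360016 -0.17971006] [-0.0001 -0.0003  0.0002  0.0002 -0.0001  0.0001]
[1, 2, 3, 4] [ 0.6025671   0.46044763  0.00851205 -0.18914962] [-0.0001 -0.0004  0.      0.0002  0.      0.0001]
[0, 1, 2, 3, 4] [-0.00074827  0.60256851  0.46114739  0.00877652 -0.18915874] [-0.0001 -0.0004  0.      0.0002  0.      0.0001]
```

```bash
python3 - <<'E'
from h import *
from plant import sensors
a=pose(sensors.get_obs())
Q=ori(-3.56,28)
tab=box([-.091,0,.0375]); print(tab, Q.as_matrix().round(3))
rows(4,lerp(a,(grasp2tcp(tab+Q.apply([0,0,-.09]),Q),Q),5))
E
```

```text
[0.46587564 0.1017511  0.0375    ] [[ 0.881 -0.062  0.469]
 [-0.055 -0.998 -0.029]
 [ 0.469  0.    -0.883]]
t 2.1 q [ 27.7  -6.4 -27.8  -0.  -68.6  58.8] p [ 0.4118 -0.0005  0.2494] F [1.6 0.2 0.6] open 0.0398
[4, 0.29, -2.11, 2.98, -0.0, 0.098, 0.0]
[4, 0.57, -4.22, 5.97, -0.0, 0.195, 0.0]
[4, 0.86, -6.32, 8.95, -0.0, 0.293, 0.0]
[4, 1.15, -8.43, 11.94, -0.0, 0.391, 0.0]
[4, 1.43, -10.54, 14.92, -0.0, 0.489, 0.0]
```

Call:
move_arm --pt "4 0.3 -2.1 3 0 0.098 0" --pt "4 0.6 -4.2 6 0 0.195 0" --pt "4 0.9 -6.3 9 0 0.293 0" --pt "4 1.15 -8.4 11.9 0 0.391 0" --pt "4 1.4 -10.5 14.9 0 0.489 0" --pt "4 1.4 -10.5 14.9 0 0.489 0" --pt "4 1.4 -10.5 14.9 0 0.489 0" --pt "4 1.4 -10.5 14.9 0 0.489 0"

```text
clock: 3.1
tool_pos: [0.4679, 0.114, 0.1603]
orientation: [179.5, -23.0, -4.0]
force: [0.8, -0.5, -0.0]
opening: 0.0401
```

```bash
cat > snap.py <<'E'
import sys
from h import *
from plant import cams,sensors
tag=sys.argv[1]
for n,c in (("top",eval(sys.argv[2])),("scene",eval(sys.argv[3]))):
    if c is None: continue
    s=cams.snapshot(n); np.savez(n+tag,**s); x,y,w,h,k=c
    cv2.imwrite(f"pics/{n}{tag}.png",cv2.resize(s["frame"][y:y+h,x:x+w,::-1],None,fx=k,fy=k,interpolation=cv2.INTER_CUBIC))
E
python3 snap.py A "(240,150,200,150,4)" "(240,100,200,150,4)"
python3 - <<'E'
from h import *
Q=ori(-3.56,28);tab=box([-.091,0,.0375])
rows(4,[(grasp2tcp(tab+Q.apply([0,0,-d]),Q),Q) for d in (.07,.05,.03,.015,.0)])
E
```

```text
t 3.2 q [ 47.4  -6.8 -58.2  38.6 -29.9   6.1] p [0.4681 0.1142 0.1605] F [-0.4  0.3  0.3] open 0.0403
[4, -5.38, 1.22, 6.2, 0.012, 0.087, -0.006]
[4, -5.2, 1.19, 8.19, 0.012, 0.087, -0.006]
[4, -5.03, 1.17, 10.18, 0.012, 0.087, -0.006]
[4, -4.9, 1.15, 11.68, 0.012, 0.087, -0.006]
[4, -4.77, 1.13, 13.17, 0.012, 0.087, -0.006]
```

View pics/topA.png

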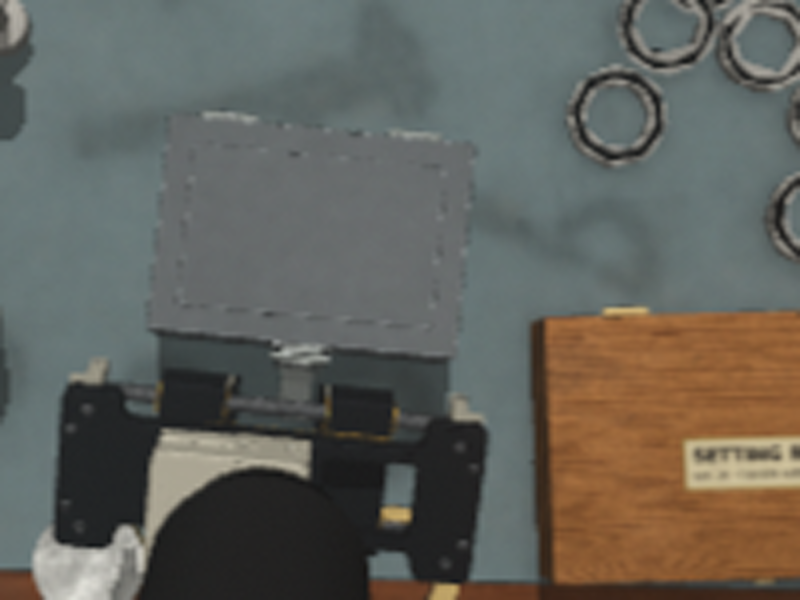

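View pics/sceneA.png

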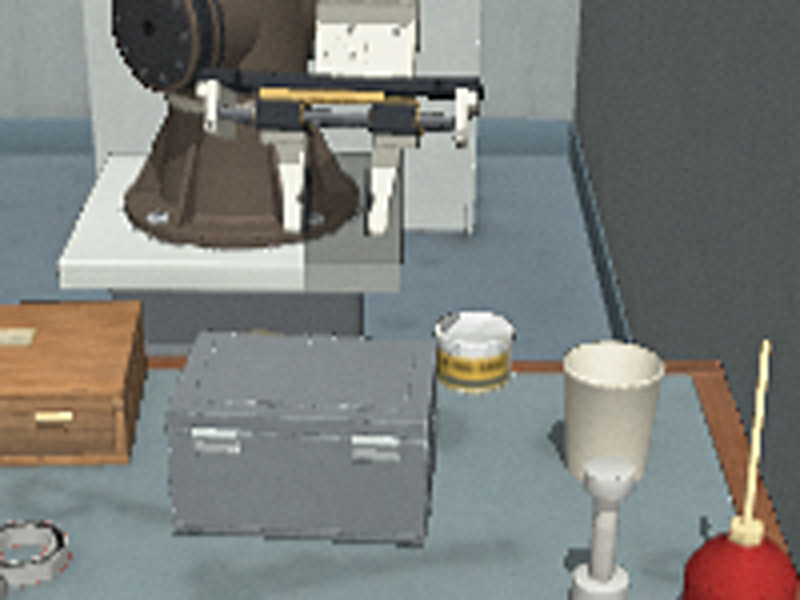

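```bash
cat > kin.py <<'E'
import numpy as np
from scipy.spatial.transform import Rotation as Ro
from scipy.optimize import least_squares
P=dict(h=.2,d=.38,off=-.1918)
LO=np.array([-176.03,-82.01,-58.28,-173.87,-174.79,-.11]);LO[5]=-173.66
HI=np.array([176.03,121.73,71.71,95.51,-.11,173.66])
S4=1;S5=1
def fk(q,h=None,d=None):
    h=P["h"] if h is None else h; d=P["d"] if d is None else d
    q=np.array(q,float); f=q[1]-q[2]   # forearm pitch down (deg)
    a=np.radians
    R1=Ro.from_euler("z",q[0],degrees=True)
    sh=np.array([0,P["off"],h])
    w=R1.apply(sh+np.array([.6022*np.sin(a(q[1]))+.4636*np.cos(a(f)),0,.6022*np.cos(a(q[1]))-.4636*np.sin(a(f))]))
    # forearm frame: x along forearm. Ry(f): x -> (cos f,0,-sin f)
    R=R1*Ro.from_euler("y",f,degrees=True)*Ro.from_euler("x",S4*q[3],degrees=True)*Ro.from_euler("y",-S5*q[4],degrees=True)
    # now x axis is tool z
    t=R.apply([1,0,0])
    # tool frame: at down config want yaw=j1-90+j6 ; tool x=(cos yaw, sin yaw), z=tool dir
    B=Ro.from_matrix(np.array([[0,0,1],[-1,0,0],[0,-1,0]],float))  # columns: tool x,y,z in wrist frame
    R=R*B*Ro.from_euler("z",S6*q[5],degrees=True)
    return w+d*t,R
S6=-1
E
python3 - <<'E'
import kin,numpy as np
from kin import *
from plant import sensors
o=sensors.get_obs()
D=[([-58.379,20.546,.682,0,-70.136,-16.507],[.176,-.652,.227],[180,0,-164.886]),([27.687,-6.419,-27.819,0,-68.593,58.77],[.4118,-.0005,.2494],[180,0,-3.543]),(o["joint_pos"],o["tool_pos"],o["orientation"])]
for s4 in(1,-1):
    kin.S4=s4
    for q,p,e in D:
        pp,R=fk(q); E=Ro.from_euler("xyz",e,degrees=True); print(s4,(R.inv()*E).as_rotvec(degrees=True).round(2),(pp-p).round(4))
q,p,e=D[2]
E=Ro.from_euler("xyz",e,degrees=True).as_matrix()[:,2]
for s4 in (1,):
    w,_=fk(q,0,0); # p = w+[0,0,h]+d*E
    A=np.c_[[0,0,1],E]; print(np.linalg.lstsq(A,np.array(p)-w,rcond=None))
E
```

```text
1 [-0.  0.  0.] [ 0.0001  0.0002 -0.0006]
1 [-0.   -0.01  0.  ] [-0.     -0.     -0.0001]
1 [ -4.09  38.25 -67.03] [-0.2056  0.0624 -0.0747]
-1 [-0.  0.  0.] [ 0.0001  0.0002 -0.0006]
-1 [-0.   -0.01  0.  ] [-0.     -0.     -0.0001]
-1 [-0. -0. -0.] [-0.0317 -0.0975 -0.0747]
(array([0.3280608 , 0.43796699]), array([0.00999232]), np.int32(2), array([1.38579811, 0.2820702 ]))
```

```bash
python3 - <<'E'
import kin,numpy as np
from kin import *
from plant import sensors
kin.S4=-1; P["off"]=0
o=sensors.get_obs(); q,p,e=o["joint_pos"],o["tool_pos"],o["orientation"]
w,_=fk(q,0,0)
R1=Ro.from_euler("z",q[0],degrees=True);y1=R1.apply([0,1,0])
Rf=R1*Ro.from_euler("y",q[1]-q[2],degrees=True)*Ro.from_euler("x",-q[3],degrees=True);y2=Rf.apply([0,1,0])
t=(Rf*Ro.from_euler("y",-q[4],degrees=True)).apply([1,0,0])
# p-w = -.1918*y1 + o2*(y2-y1) + d*(t+z) -.1803 z
A=np.c_[y2-y1,t+[0,0,1]]; b=np.array(p)-w+.1918*y1+.1803*np.array([0,0,1])
print(np.linalg.lstsq(A,b,rcond=None))
Rf0=R1*Ro.from_euler("y",q[1]-q[2],degrees=True)
E
```

```text
(array([-0.19227282,  0.37814517]), array([1.12325513e-07]), np.int32(2), array([0.67713543, 0.37211751]))
```

```bash
cat > kin.py <<'E'
import numpy as np
from scipy.spatial.transform import Rotation as Ro
from scipy.optimize import least_squares
LO=np.array([-176.03,-82.01,-58.28,-173.87,-174.79,-173.66])
HI=np.array([176.03,121.73,71.71,95.51,-.11,173.66])
B=Ro.from_matrix(np.array([[0,0,1],[-1,0,0],[0,-1,0]],float))
def fk(q):
    q=np.array(q,float); f=q[1]-q[2]; a=np.radians
    R1=Ro.from_euler("z",q[0],degrees=True)
    w=R1.apply(np.array([.6022*np.sin(a(q[1]))+.4636*np.cos(a(f)),0,.198+.6022*np.cos(a(q[1]))-.4636*np.sin(a(f))]))
    R=R1*Ro.from_euler("y",f,degrees=True)*Ro.from_euler("x",-q[3],degrees=True)*Ro.from_euler("y",-q[4],degrees=True)
    return w+R.apply([.3783,-.1920,0]),R*B*Ro.from_euler("z",-q[5],degrees=True)
def ik(p,R,q0):
    def f(q):
        pp,RR=fk(q); return np.r_[(pp-p)*10,(R.inv()*RR).as_rotvec()*3]
    q0=np.clip(q0,LO+.5,HI-.5)
    r=least_squares(f,q0,bounds=(LO+.2,HI-.2),x_scale=30)
    pp,RR=fk(r.x); return r.x,np.linalg.norm(pp-p)*1000,np.degrees((R.inv()*RR).magnitude())
def iks(p,R,q0,n=12,seed=0):
    g=np.random.default_rng(seed); out=[]
    for i in range(n):
        s=q0 if i==0 else (np.array(q0)+g.normal(0,40,6) if i<n//2 else g.uniform(LO,HI))
        q,e,a=ik(p,R,s)
        if e<1.5 and a<1 and not any(np.abs(q-x).max()<3 for x in out): out.append(q)
    return out
E
python3 - <<'E'
from kin import *; from h import *; from plant import sensors
o=sensors.get_obs();q0=o["joint_pos"];print(fk(q0)[0]-o["tool_pos"])
tab=box([-.091,0,.0375])
for tilt in (0,10,15,20,25,30,45):
    Q=ori(-3.56,tilt)
    for d in (0,.05):
        p=grasp2tcp(tab+Q.apply([0,0,-d]),Q)
        for Z in (Q,Q*Ro.from_euler("z",180,degrees=True)):
            print(tilt,d,[x.round(0).astype(int).tolist() for x in iks(p,Z,q0)])
E
```

```text
[ 2.33623134e-04 -9.56525394e-05 -3.64752145e-04]
0 0 [[36, 16, -38, 0, -35, 50]]
0 0 [[36, 16, -38, 0, -35, -130]]
0 0.05 [[36, 12, -36, 0, -43, 50]]
0 0.05 [[36, 12, -36, 0, -43, -130]]
10 0 [[40, 12, -55, 24, -17, 25]]
10 0 [[40, 12, -55, 24, -17, -155]]
10 0.05 [[42, 6, -50, 15, -28, 31]]
10 0.05 [[42, 6, -50, 15, -28, -149]]
15 0 []
15 0 []
15 0.05 []
15 0.05 []
20 0 []
20 0 []
20 0.05 []
20 0.05 []
25 0 []
25 0 []
25 0.05 []
25 0.05 []
30 0 []
30 0 []
30 0.05 []
30 0.05 []
45 0 []
45 0 []
45 0.05 []
45 0.05 []
```

```bash
cat >> h.py <<'E'
def tabp(phi):
    a=np.arctan2(.021,.0225)+phi; return box([-.07-.0308*np.sin(a),0,.06-.0308*np.cos(a)])
E
python3 - <<'E'
from kin import *; from h import *; from plant import sensors
q0=sensors.get_obs()["joint_pos"]
for tilt in (9,11,13):
    Q=ori(-3.56,tilt); q=q0
    for d in (.07,0): 
        q,e,a=ik(tabp(0)+Q.apply([0,0,.01-d]),Q,q); print(tilt,d,q.round(1),round(e,1),round(a,1))
    for ph in (.4,.8,1.2,1.6):
        q,e,a=ik(tabp(ph)+Q.apply([0,0,.01]),Q,q); print(tilt,ph,q.round(1),round(e,1),round(a,1))
Q=ori(-3.56,10)
rows(4,[(tabp(0)+Q.apply([0,0,.01-d]),Q) for d in (.07,.07,.055,.04,.025,.01,.0)])
E
```

```text
9 0.07 [ 42.2   3.5 -46.2  11.4 -34.6  35.2] 0.0 0.0
9 0 [ 40.2  11.3 -51.7  17.3 -21.4  30.4] 0.0 0.0
9 0.4 [ 41.1   9.7 -51.5  16.2 -23.2  30.7] 0.0 0.0
9 0.8 [ 41.6   8.2 -50.6  14.9 -25.6  31.7] 0.0 0.0
9 1.2 [ 41.5   7.1 -49.1  13.6 -28.   33.2] 0.0 0.0
9 1.6 [ 40.9   6.7 -47.3  12.6 -30.1  34.9] 0.0 0.0
11 0.07 [ 43.4   2.3 -49.4  15.4 -31.7  30.4] 0.0 0.0
11 0 [ 39.8  10.4 -56.1  26.4 -17.1  21.7] 0.0 0.0
11 0.4 [ 41.2   8.8 -55.6  23.9 -19.3  23.1] 0.0 0.0
11 0.8 [ 42.    7.3 -54.3  21.3 -22.1  25.1] 0.0 0.0
11 1.2 [ 42.2   6.2 -52.5  19.  -24.7  27.4] 0.0 0.0
11 1.6 [ 41.7   5.8 -50.5  17.4 -27.   29.7] 0.0 0.0
13 0.07 [ 44.4   1.1 -52.9  20.3 -28.8  24.8] 0.0 0.0
13 0 [ 38.9   9.8 -58.1  31.8 -15.3  17.3] 2.5 1.0
13 0.4 [ 40.4   8.1 -58.1  30.  -17.1  17.8] 1.8 0.7
13 0.8 [ 41.4   6.4 -58.1  29.5 -18.6  17.6] 0.4 0.2
13 1.2 [ 42.1   5.3 -56.3  26.3 -21.3  20.3] 0.0 0.0
13 1.6 [ 41.9   4.8 -54.1  23.6 -23.6  23.4] 0.0 0.0
t 3.2 q [ 47.4  -6.8 -58.2  38.6 -29.9   6.1] p [0.4681 0.1142 0.1605] F [-0.4  0.3  0.3] open 0.0403
[4, -3.59, 1.21, 5.43, 0.011, -0.227, -0.008]
[4, -3.59, 1.21, 5.43, 0.011, -0.227, -0.008]
[4, -3.92, 1.2, 6.89, 0.011, -0.227, -0.008]
[4, -4.26, 1.18, 8.36, 0.011, -0.227, -0.008]
[4, -4.6, 1.17, 9.82, 0.011, -0.227, -0.008]
[4, -4.94, 1.15, 11.28, 0.011, -0.227, -0.008]
[4, -5.16, 1.14, 12.25, 0.011, -0.227, -0.008]
```

Call:
move_arm --pt "4 -1.0 0.4 0.5 0 -0.08 0" --pt "4 -2 0.8 2 0 -0.16 0" --pt "4 -3 1.2 4 0.01 -0.227 -0.01" --pt "4 -3.6 1.2 5.4 0.01 -0.227 -0.01" --pt "4 -3.6 1.2 5.4 0.01 -0.227 -0.01" --pt "4 -3.6 1.2 5.4 0.01 -0.227 -0.01" --pt "4 -3.6 1.2 5.4 0.01 -0.227 -0.01" --pt "4 -3.6 1.2 5.4 0.01 -0.227 -0.01"

```text
clock: 4.2
tool_pos: [0.4555, 0.1033, 0.0973]
orientation: [179.9, -10.0, -3.4]
force: [0.2, 0.1, 0.3]
opening: 0.04
```

```bash
python3 - <<'E'
from kin import *; from h import *
Q=ori(-3.56,10)
rows(4,[(tabp(0)+Q.apply([0,0,.01-d]),Q) for d in (.06,.05,.04,.03,.02,.01,.005,.0)])
E
```

```text
t 4.2 q [ 42.9   2.9 -47.7  13.4 -33.2  32.9] p [0.4555 0.1033 0.0973] F [0.2 0.1 0.3] open 0.04
[4, -0.02, 0.09, 1.07, 0.001, -0.001, 0.003]
[4, -0.02, 0.09, 2.07, 0.001, -0.001, 0.003]
[4, -0.02, 0.08, 3.07, 0.001, -0.001, 0.003]
[4, -0.02, 0.08, 4.07, 0.001, -0.001, 0.003]
[4, -0.02, 0.08, 5.07, 0.001, -0.001, 0.003]
[4, -0.02, 0.08, 6.07, 0.001, -0.001, 0.003]
[4, -0.02, 0.08, 6.57, 0.001, -0.001, 0.003]
[4, -0.02, 0.08, 7.07, 0.001, -0.001, 0.003]
```

Call:
move_arm --pt "4 0 0.1 1.5 0 0 0" --pt "4 0 0.1 3 0 0 0" --pt "4 0 0.1 4.5 0 0 0" --pt "4 0 0.1 5.8 0 0 0" --pt "4 0 0.1 7 0 0 0" --pt "4 0 0.1 7 0 0 0" --pt "4 0 0.1 7 0 0 0" --pt "4 0 0.1 7 0 0 0"

```text
clock: 5.2
tool_pos: [0.4678, 0.1015, 0.0284]
orientation: [179.9, -10.0, -3.4]
force: [0.4, 0.6, 0.5]
opening: 0.0398
```

```bash
python3 snap.py B "(260,180,120,90,6)" None; python3 - <<'E'
from h import *
Q=ori(-3.56,10)
rows(0,[(tabp(p)+Q.apply([0,0,.01]),Q) for p in (0,.1,.2,.3)])
E
```

```text
t 5.25 q [ 40.2  10.9 -53.8  21.5 -19.3  26.5] p [0.4677 0.1015 0.0284] F [ 0.2 -0.4 -1.3] open 0.0401
[0, -0.03, -0.01, 0.07, 0.001, -0.001, 0.003]
[0, -0.2, -0.01, -0.18, 0.001, -0.001, 0.003]
[0, -0.35, -0.01, -0.45, 0.001, -0.001, 0.003]
[0, -0.47, -0.01, -0.74, 0.001, -0.001, 0.003]
```

View pics/topB.png

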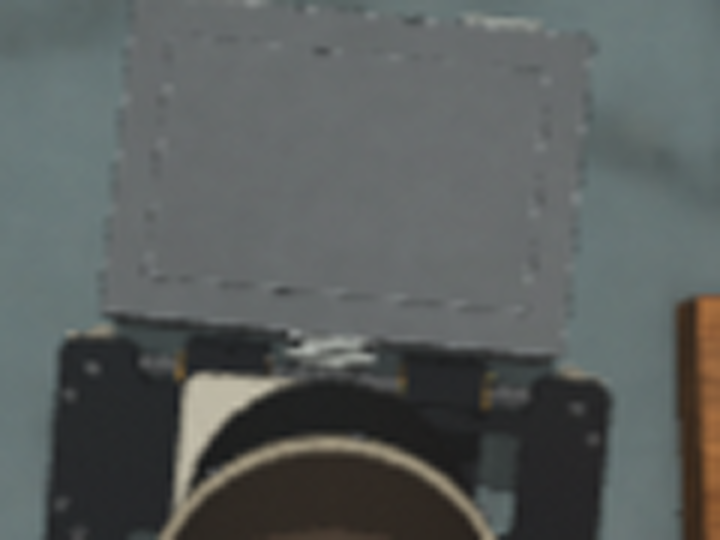

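Call:
move_arm --pt "1 0 0 0 0 0 0" --pt "1 0 0 0 0 0 0" --pt "1 0 0 0 0 0 0" --pt "1 0 0 0 0 0 0" --pt "1 0 0 0 0 0 0" --pt "1 0 0 0 0 0 0" --pt "1 0 0 0 0 0 0" --pt "1 -0.1 0 -0.1 0 0 0"

```text
clock: 6.25
tool_pos: [0.4672, 0.1035, 0.0287]
orientation: [-179.9, -10.1, -3.3]
force: [-1.1, 8.6, -7.6]
opening: 0.0169
```

```bash
python3 - <<'E'
from h import *
Q=ori(-3.56,10)
rows(1,[(tabp(p)+Q.apply([0,0,.01]),Q) for p in (.2,.4,.6,.8,1.0,1.2,1.4,1.6)])
E
```

```text
t 6.25 q [ 40.4  10.8 -53.8  21.4 -19.3  26.5] p [0.4672 0.1035 0.0287] F [-1.1  8.6 -7.6] open 0.0169
[1, -0.28, 0.18, -0.41, -0.002, -0.002, 0.005]
[1, -0.49, 0.18, -0.99, -0.002, -0.002, 0.005]
[1, -0.58, 0.18, -1.6, -0.002, -0.002, 0.005]
[1, -0.54, 0.18, -2.21, -0.002, -0.002, 0.005]
[1, -0.39, 0.18, -2.81, -0.002, -0.002, 0.005]
[1, -0.12, 0.18, -3.36, -0.002, -0.002, 0.005]
[1, 0.26, 0.18, -3.85, -0.002, -0.002, 0.005]
[1, 0.72, 0.18, -4.25, -0.002, -0.002, 0.005]
```

Call:
move_arm --pt "1 -0.2 -0.1 -0.2 0 0 0" --pt "1 -0.3 -0.2 -0.4 0 0 0" --pt "1 -0.4 -0.2 -0.7 0 0 0" --pt "1 -0.5 -0.2 -1.0 0 0 0" --pt "1 -0.55 -0.2 -1.3 0 0 0" --pt "1 -0.58 -0.2 -1.6 0 0 0" --pt "1 -0.56 -0.2 -1.9 0 0 0" --pt "1 -0.54 -0.2 -2.2 0 0 0"

```text
clock: 7.25
tool_pos: [0.4571, 0.1042, 0.0493]
orientation: [179.9, -10.0, -3.4]
force: [1.1, 4.9, -8.0]
opening: 0.017
```

```bash
python3 snap.py C "(260,160,120,120,5)" None; python3 - <<'E'
from h import *
Q=ori(-3.56,10)
rows(1,[(tabp(p)+Q.apply([0,0,.01])+[0,.002,0],Q) for p in (.8,1.0,1.2,1.4,1.6)])
E
```

```text
t 7.3 q [ 42.2   7.8 -52.4  18.  -23.8  28.4] p [0.4571 0.1043 0.0496] F [-0.6  5.5 -6.4] open 0.0173
[1, 0.07, -0.0, 0.02, 0.001, 0.0, 0.003]
[1, 0.22, -0.0, -0.58, 0.001, 0.0, 0.003]
[1, 0.49, -0.0, -1.13, 0.001, 0.0, 0.003]
[1, 0.87, -0.0, -1.62, 0.001, 0.0, 0.003]
[1, 1.33, 0.0, -2.02, 0.001, 0.0, 0.003]
```

View pics/topC.png

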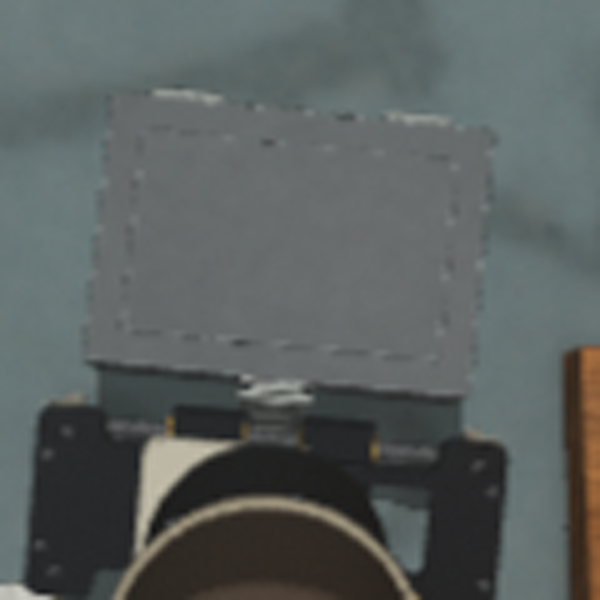

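Call:
move_arm --pt "1 0.1 0 -0.3 0 0 0" --pt "1 0.2 0 -0.6 0 0 0" --pt "1 0.35 0 -0.9 0 0 0" --pt "1 0.5 0 -1.15 0 0 0" --pt "1 0.7 0 -1.4 0 0 0" --pt "1 0.85 0 -1.6 0 0 0" --pt "1 0.95 0 -1.7 0 0 0" --pt "1 0.95 0 -1.7 0 0 0"

```text
clock: 8.3
tool_pos: [0.4628, 0.1038, 0.0675]
orientation: [179.9, -9.9, -3.4]
force: [-6.9, 8.5, -2.7]
opening: 0.0166
```

```bash
python3 snap.py D "(220,80,200,200,3)" "(240,100,200,150,4)"; python3 - <<'E'
from h import *
rows(4,[])
E
```

```text
t 8.4 q [ 41.9   6.5 -49.7  15.4 -27.7  31.4] p [0.4628 0.1038 0.0675] F [-7.1  8.7 -3.6] open 0.0169
```

View pics/topD.png

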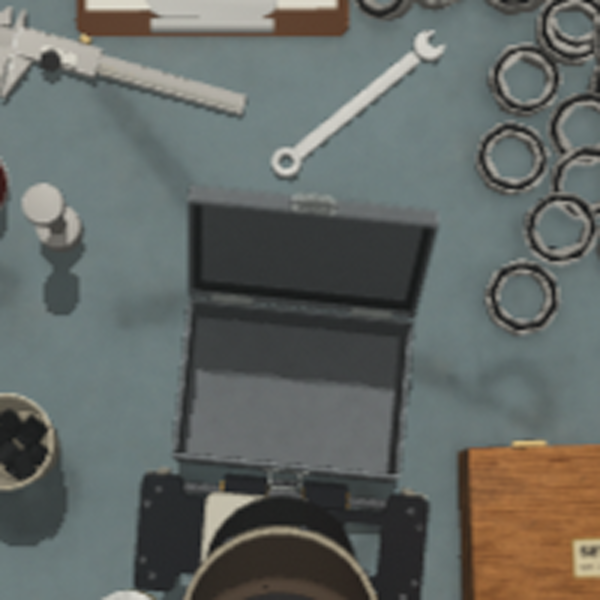

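View pics/sceneD.png

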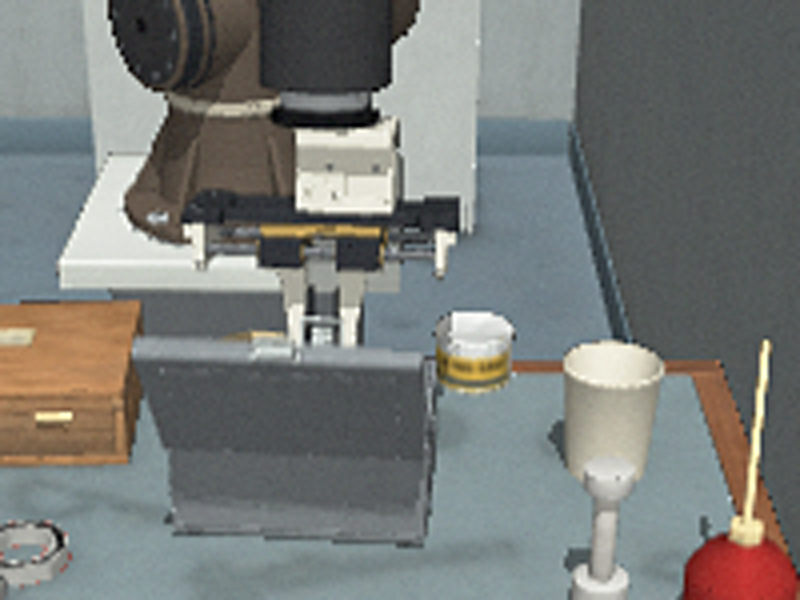

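Call:
move_arm --pt "4 0 0 0 0 0 0" --pt "4 0 0 0 0 0 0" --pt "4 0 0 0 0 0 0" --pt "4 -0.3 0 -2 0 0 0" --pt "4 -0.8 0 -5 0 0 0" --pt "4 -1.2 0 -9 0 0 0" --pt "4 -1.5 0 -14 0 0 0" --pt "8 -1.5 0 -19 0 0 0"

```text
clock: 9.4
tool_pos: [0.4152, 0.1061, 0.2538]
orientation: [179.9, -10.0, -3.4]
force: [0.7, 0.4, -0.6]
opening: 0.0452
```

```bash
cat > s1.py <<'E'
from kin import *; from h import *; from plant import sensors
q0=sensors.get_obs()["joint_pos"];print(q0.round(1),sensors.get_obs()["tool_pos"])
g=np.array([.5125,.3075,.048])
for az in range(-180,180,30):
    for tilt in (20,35,50,65):
        for roll in (0,180):
            Q=ori(az,tilt,roll)
            s=iks(grasp2tcp(g,Q),Q,q0,8)
            if s: print(az,tilt,roll,[x.round(0).astype(int).tolist() for x in s],flush=True)
E
time python3 s1.py
```

```text
[ 48.6 -11.6 -35.8   9.1 -60.1  33.8] [0.4152315  0.10609794 0.25381032]
-180 20 0 [[41, 34, -3, -14, -69, -124]]
-180 20 180 [[41, 34, -3, -14, -69, 56]]
-180 35 0 [[37, 42, 10, -20, -87, -120]]
-180 35 180 [[37, 42, 10, -20, -87, 60]]
-180 50 0 [[33, 51, 21, -26, -104, -119]]
-180 50 180 [[33, 51, 21, -26, -104, 61]]
-180 65 0 [[31, 59, 31, -32, -119, -121]]
-180 65 180 [[31, 59, 31, -32, -119, 59]]
-150 20 0 [[46, 35, -4, -6, -71, -103]]
-150 20 180 [[46, 35, -4, -6, -71, 77]]
-150 35 0 [[44, 44, 9, -8, -89, -102]]
-150 35 180 [[44, 44, 9, -8, -89, 78]]
-150 50 0 [[43, 53, 20, -10, -106, -101]]
-150 50 180 [[43, 53, 20, -10, -106, 79]]
-150 65 0 [[42, 62, 31, -13, -122, -102]]
-150 65 180 [[42, 62, 31, -13, -122, 78]]
-120 20 0 [[52, 34, -9, 3, -66, -83]]
-120 20 180 [[52, 34, -9, 3, -66, 97]]
-120 35 0 [[52, 42, 0, 4, -83, -84]]
-120 35 180 [[52, 42, 0, 4, -83, 96]]
-120 50 0 [[53, 51, 9, 5, -98, -85]]
-120 50 180 [[53, 51, 9, 5, -98, 95]]
-120 65 0 [[53, 60, 17, 6, -112, -85]]
-120 65 180 [[53, 60, 17, 6, -112, 95]]
-90 20 0 [[56, 31, -19, 13, -57, -65]]
-90 20 180 [[56, 31, -19
[... 1747 characters left out ...]
-14, -76, -69, 48]]
120 20 0 [[36, 27, -12, -25, -53, -170]]
120 20 180 [[36, 27, -12, -25, -53, 10]]
120 35 0 [[25, 31, -5, -40, -64, -154]]
120 35 180 [[25, 31, -5, -40, -64, 26]]
120 50 0 [[17, 37, 0, -50, -75, -143]]
120 50 180 [[17, 37, 0, -50, -75, 37]]
120 65 0 [[11, 45, 4, -59, -87, -136]]
120 65 180 [[11, 45, 4, -59, -87, 44]]
150 20 0 [[37, 31, -6, -21, -63, -146]]
150 20 180 [[37, 31, -6, -21, -63, 34]]
150 35 0 [[30, 37, 4, -30, -78, -138]]
150 35 180 [[30, 37, 4, -30, -78, 42]]
150 50 0 [[24, 45, 13, -38, -92, -133]]
150 50 180 [[24, 45, 13, -38, -92, 47]]
150 65 0 [[20, 53, 20, -46, -106, -132]]
150 65 180 [[20, 53, 20, -46, -106, 48]]
real	0m33.596s
user	0m33.715s
sys	0m0.127s
```

```bash
cat >> kin.py <<'E'
def pts(q):
    q=np.array(q,float); f=q[1]-q[2]; a=np.radians
    R1=Ro.from_euler("z",q[0],degrees=True)
    e=R1.apply([.6022*np.sin(a(q[1])),0,.198+.6022*np.cos(a(q[1]))])
    w=R1.apply(np.array([.6022*np.sin(a(q[1]))+.4636*np.cos(a(f)),0,.198+.6022*np.cos(a(q[1]))-.4636*np.sin(a(f))]))
    R=R1*Ro.from_euler("y",f,degrees=True)*Ro.from_euler("x",-q[3],degrees=True)*Ro.from_euler("y",-q[4],degrees=True)
    return e,w,w+R.apply([0,-.192,0])
E
cat > s2.py <<'E'
from kin import *; from h import *; from plant import sensors
g=np.array([.5125,.3075,.048])
q00=np.array([12,22,-27,-87,-35,32.])
for az in (45,60,75,90):
  for tilt in (45,50,55):
    Q=ori(az,tilt,180); q,e,a=ik(grasp2tcp(g,Q),Q,q00)
    if e>1 or a>1: print(az,tilt,"no grasp");continue
    print("az",az,tilt,"grasp",q.round(0),"w",pts(q)[1].round(2),"c",pts(q)[2].round(2))
    # lift
    res=[]
    for dz in (.06,.12): 
        Q=ori(az,tilt,180);q,e,a=ik(grasp2tcp(g+[0,0,dz],Q),Q,q);res.append((q.round(0).tolist(),round(e,1)))
    m=box([0,0,.082]); h=np.array([np.cos(np.radians(az)),np.sin(np.radians(az)),0])
    gp=m-.03*h; gp[2]=.165
    for s in (.33,.67,1): 
        x=(1-s)*(g+[0,0,.12])+s*gp; q,e,a=ik(grasp2tcp(x,Q),Q,q);res.append((q.round(0).tolist(),round(e,1)))
    for r in (150,120,90,60,30,0):
        Q=ori(az,tilt+(180-r)/180*15,r);q,e,a=ik(grasp2tcp(gp,Q),Q,q);res.append((q.round(0).tolist(),round(e,1)))
    for x in res: print("   ",x)
    print("  w",pts(q)[1].round(2),"c",pts(q)[2].round(2))
E
python3 s2.py
```

```text
az 45 45 grasp [ 22.  18. -30. -89. -16.  16.] w [0.46 0.18 0.43] c [0.33 0.13 0.3 ]
    ([38.0, 10.0, -32.0, -56.0, -6.0, -29.0], np.float64(0.0))
    ([47.0, 4.0, -40.0, -26.0, -0.0, -66.0], np.float64(3.9))
    ([33.0, 2.0, -35.0, -43.0, -13.0, -39.0], np.float64(0.0))
    ([15.0, 2.0, -30.0, -53.0, -27.0, -17.0], np.float64(0.0))
    ([0.0, 4.0, -28.0, -56.0, -37.0, -5.0], np.float64(0.0))
    ([-3.0, 5.0, -27.0, -61.0, -39.0, 31.0], np.float64(0.0))
    ([-7.0, 6.0, -28.0, -65.0, -41.0, 68.0], np.float64(0.0))
    ([-10.0, 7.0, -28.0, -70.0, -44.0, 104.0], np.float64(0.0))
    ([-13.0, 8.0, -28.0, -73.0, -47.0, 140.0], np.float64(0.0))
    ([-16.0, 9.0, -29.0, -76.0, -49.0, 173.0], np.float64(1.2))
    ([0.0, 1.0, -28.0, -60.0, -35.0, 173.0], np.float64(27.4))
  w [0.41 0.   0.57] c [ 0.33 -0.09  0.43]
az 45 50 grasp [  10.   20.  -34. -107.  -27.   43.] w [0.47 0.08 0.39] c [0.32 0.11 0.28]
    ([22.0, 11.0, -30.0, -87.0, -18.0, 12.0], np.float64(0.0))
    ([40.0, 4.0, -34.0, -51.0, -5.0, -36.0], np.float64(0.0))
    ([21.0, 3.0, -31.0, -65.0, -20.0, -10.0], np.float64(0.0))
  
[... 8143 characters left out ...]
30.0], np.float64(0.0))
    ([11.0, 20.0, -12.0, -63.0, -64.0, 22.0], np.float64(0.0))
    ([3.0, 21.0, -11.0, -60.0, -70.0, 26.0], np.float64(0.0))
    ([-5.0, 23.0, -8.0, -57.0, -76.0, 29.0], np.float64(0.0))
    ([-12.0, 26.0, -4.0, -54.0, -82.0, 31.0], np.float64(0.0))
    ([-13.0, 28.0, -3.0, -56.0, -83.0, 63.0], np.float64(0.0))
    ([-14.0, 29.0, -3.0, -57.0, -85.0, 94.0], np.float64(0.0))
    ([-15.0, 30.0, -3.0, -59.0, -87.0, 125.0], np.float64(0.0))
    ([-16.0, 31.0, -2.0, -61.0, -89.0, 157.0], np.float64(0.0))
    ([-14.0, 30.0, 1.0, -59.0, -90.0, 173.0], np.float64(25.4))
    ([-6.0, 23.0, 4.0, -51.0, -85.0, 173.0], np.float64(76.0))
  w [ 0.67 -0.07  0.59] c [ 0.61 -0.18  0.45]
```

```bash
cat > s3.py <<'E'
from kin import *; from h import *; from plant import sensors
o=sensors.get_obs(); q0=np.array(o["joint_pos"])
az,tilt=75,50
g=np.array([.5128,.3075,.045]); Q=ori(az,tilt,180)
qg,e,a=ik(grasp2tcp(g,Q),Q,[12,25,-21,-75,-45,30])
qp,e2,a2=ik(grasp2tcp(g-Q.apply([0,0,.11]),Q),Q,qg)
print("grasp",qg.round(1),e,"pre",qp.round(1),e2,"diff",(qp-q0).round(0))
N=12; prev=fk(q0)
for i in range(1,N+1):
    q=q0+(qp-q0)*i/N; p,R=fk(q)
    print(i,p.round(3),R.as_matrix()[:,2].round(2),"step mm",round(np.linalg.norm(p-prev[0])*1000),"deg",round(np.degrees((prev[1].inv()*R).magnitude()),1),"c",pts(q)[2].round(2),"w",pts(q)[1].round(2)); prev=(p,R)
rows(8.7,[fk(q0+(qp-q0)*i/N) for i in range(1,9)])
E
python3 s3.py
```

```text
grasp [ 11.9  25.6 -21.4 -74.8 -45.1  30.7] 8.829815650717767e-10 pre [  5.4  16.2 -23.3 -65.6 -52.   23.5] 6.476872920123572e-10 diff [-43.  28.  12. -75.   8. -10.]
1 [0.402 0.107 0.226] [ 0.1   0.03 -0.99] step mm 31 deg 9.1 c [0.37 0.09 0.6 ] w [0.23 0.23 0.59]
2 [0.389 0.113 0.201] [ 0.03  0.09 -1.  ] step mm 28 deg 9.2 c [0.38 0.08 0.58] w [0.26 0.23 0.59]
3 [0.379 0.122 0.179] [-0.03  0.16 -0.99] step mm 26 deg 9.3 c [0.39 0.06 0.55] w [0.28 0.22 0.58]
4 [0.371 0.134 0.16 ] [-0.07  0.23 -0.97] step mm 24 deg 9.4 c [0.4  0.05 0.53] w [0.31 0.21 0.57]
5 [0.368 0.148 0.145] [-0.09  0.31 -0.95] step mm 22 deg 9.4 c [0.4  0.03 0.5 ] w [0.34 0.2  0.56]
6 [0.369 0.165 0.132] [-0.1   0.39 -0.92] step mm 21 deg 9.5 c [0.41 0.02 0.48] w [0.37 0.19 0.56]
7 [0.376 0.182 0.122] [-0.09  0.47 -0.88] step mm 21 deg 9.6 c [0.41 0.   0.45] w [0.4  0.17 0.55]
8 [0.388 0.199 0.114] [-0.06  0.54 -0.84] step mm 22 deg 9.6 c [ 0.41 -0.01  0.43] w [0.43 0.15 0.53]
9 [0.406 0.214 0.109] [-0.02  0.61 -0.79] step mm 24 deg 9.7 c [ 0.41 -0.02  0.41] w [0.45 0.13 0.52]
10 [0.43  0.227 0.105] [ 0.04  0.67 -0.74] step mm 27 deg 9.8 c [ 0.41 -0.03  0.39] w [0.48 0.11 0.51]
11 [0.46  0.236 0.104] [ 0.11  0.71 -0.69] step mm 31 deg 9.8 c [ 0.42 -0.03  0.37] w [0.5  0.08 0.5 ]
12 [0.495 0.24  0.103] [ 0.2   0.74 -0.64] step mm 35 deg 9.9 c [ 0.42 -0.04  0.35] w [0.52 0.05 0.48]
t 9.4 q [ 48.6 -11.6 -35.8   9.1 -60.1  33.8] p [0.4152 0.1061 0.2538] F [ 0.7  0.4 -0.6] open 0.0452
[8.7, -1.83, -0.04, 2.54, 0.035, -0.084, 0.13]
[8.7, -3.53, -0.5, 4.76, 0.073, -0.163, 0.264]
[8.7, -4.99, -1.33, 6.71, 0.114, -0.239, 0.401]
[8.7, -6.12, -2.51, 8.41, 0.158, -0.31, 0.541]
[8.7, -6.82, -3.96, 9.88, 0.204, -0.378, 0.683]
[8.7, -7.01, -5.61, 11.15, 0.254, -0.442, 0.828]
[8.7, -6.64, -7.37, 12.24, 0.307, -0.503, 0.975]
[8.7, -5.66, -9.14, 13.18, 0.363, -0.559, 1.123]
```

```bash
cat > s3.py <<'E'
from kin import *; from h import *; from plant import sensors
o=sensors.get_obs(); q0=np.array(o["joint_pos"])
az,tilt=75,50
g=np.array([.5128,.3075,.045]); Q=ori(az,tilt,180)
qp,e2,a2=ik(grasp2tcp(g-Q.apply([0,0,.11])+[0,0,.09],Q),Q,[5,16,-23,-65,-52,23])
print("pre",qp.round(1),e2,"diff",(qp-q0).round(0))
N=12
print([fk(q0+(qp-q0)*i/N)[0].round(2).tolist() for i in range(1,N+1)])
rows(8.7,[fk(q0+(qp-q0)*i/N) for i in range(1,9)])
E
python3 s3.py
```

```text
pre [  8.3   7.  -20.4 -58.5 -55.6   8.9] 1.4297635841378207e-09 diff [-40.  19.  15. -68.   5. -25.]
[[0.4, 0.11, 0.23], [0.39, 0.11, 0.22], [0.39, 0.12, 0.2], [0.38, 0.13, 0.19], [0.38, 0.15, 0.18], [0.38, 0.16, 0.18], [0.39, 0.18, 0.17], [0.4, 0.19, 0.17], [0.42, 0.21, 0.17], [0.44, 0.22, 0.18], [0.46, 0.23, 0.18], [0.49, 0.24, 0.19]]
t 9.4 q [ 48.6 -11.6 -35.8   9.1 -60.1  33.8] p [0.4152 0.1061 0.2538] F [ 0.7  0.4 -0.6] open 0.0452
[8.7, -1.43, -0.06, 1.75, 0.04, -0.069, 0.143]
[8.7, -2.72, -0.51, 3.23, 0.081, -0.136, 0.288]
[8.7, -3.78, -1.31, 4.5, 0.123, -0.202, 0.433]
[8.7, -4.54, -2.42, 5.54, 0.168, -0.265, 0.579]
[8.7, -4.92, -3.78, 6.38, 0.214, -0.328, 0.726]
[8.7, -4.88, -5.32, 7.02, 0.263, -0.389, 0.872]
[8.7, -4.36, -6.98, 7.47, 0.315, -0.45, 1.018]
[8.7, -3.34, -8.66, 7.73, 0.37, -0.51, 1.163]
```

Call:
move_arm --pt "8.7 -1.4 0 1.75 0.04 -0.07 0.143" --pt "8.7 -2.7 -0.5 3.2 0.08 -0.136 0.288" --pt "8.7 -3.8 -1.3 4.5 0.123 -0.2 0.433" --pt "8.7 -4.5 -2.4 5.5 0.168 -0.265 0.579" --pt "8.7 -4.9 -3.8 6.4 0.214 -0.328 0.726" --pt "8.7 -4.9 -5.3 7 0.263 -0.389 0.872" --pt "8.7 -4.4 -7 7.5 0.315 -0.45 1.018" --pt "8.7 -3.3 -8.7 7.7 0.37 -0.51 1.163"

```text
clock: 10.4
tool_pos: [0.4022, 0.1948, 0.1703]
orientation: [-168.3, 30.0, -66.5]
force: [0.2, 0.2, -0.2]
opening: 0.0873
```

```bash
python3 - <<'E'
from kin import *; from h import *; from plant import sensors
o=sensors.get_obs(); q0=np.array(o["joint_pos"])
g=np.array([.5128,.3075,.045]); Q=ori(75,50,180)
a=fk(q0); b=(grasp2tcp(g-Q.apply([0,0,.11])+[0,0,.09],Q),Q)
c=(grasp2tcp(g-Q.apply([0,0,.11]),Q),Q)
rows(8.7,lerp(a,b,4)+lerp(b,c,4))
E
```

```text
t 10.4 q [ 21.7   1.1 -25.5 -36.3 -56.9  17.3] p [0.4022 0.1948 0.1703] F [ 0.2  0.2 -0.2] open 0.0873
[8.7, -0.37, -2.61, 0.12, 0.059, -0.07, 0.136]
[8.7, -0.77, -5.22, 0.19, 0.119, -0.14, 0.273]
[8.7, -1.16, -7.83, 0.27, 0.178, -0.21, 0.409]
[8.7, -1.56, -10.45, 0.35, 0.237, -0.281, 0.546]
[8.7, -0.44, -10.05, 2.25, 0.237, -0.281, 0.546]
[8.7, 0.68, -9.66, 4.16, 0.237, -0.281, 0.546]
[8.7, 1.81, -9.27, 6.07, 0.237, -0.281, 0.546]
[8.7, 2.93, -8.87, 7.98, 0.237, -0.281, 0.546]
```

Call:
move_arm --pt "8.7 -0.4 -2.6 0.1 0.059 -0.07 0.136" --pt "8.7 -0.8 -5.2 0.2 0.119 -0.14 0.273" --pt "8.7 -1.2 -7.8 0.3 0.178 -0.21 0.409" --pt "8.7 -1.6 -10.4 0.35 0.237 -0.281 0.546" --pt "8.7 -0.4 -10 2.3 0.237 -0.281 0.546" --pt "8.7 0.7 -9.7 4.2 0.237 -0.281 0.546" --pt "8.7 1.8 -9.3 6.1 0.237 -0.281 0.546" --pt "8.7 2.9 -8.9 8 0.237 -0.281 0.546"

```text
clock: 11.4
tool_pos: [0.4947, 0.2403, 0.1031]
orientation: [-179.8, 49.9, -104.6]
force: [0.5, 0.7, 0.2]
opening: 0.0867
```

```bash
python3 snap.py E "(190,120,180,160,4)" "(330,120,120,120,5)"; python3 - <<'E'
from kin import *; from h import *; from plant import sensors
g=np.array([.5128,.3075,.045]); Q=ori(75,50,180)
rows(8.7,[(grasp2tcp(g-Q.apply([0,0,d]),Q),Q) for d in (.09,.07,.05,.03,.015,0)])
E
```

```text
t 11.5 q [  5.5  16.4 -23.4 -65.5 -52.   23.6] p [0.4936 0.2401 0.1014] F [0.8 0.1 0.3] open 0.087
[8.7, -0.19, -0.12, 1.89, 0.004, -0.003, 0.001]
[8.7, -0.2, -0.12, 3.89, 0.004, -0.003, 0.001]
[8.7, -0.2, -0.13, 5.89, 0.004, -0.003, 0.001]
[8.7, -0.21, -0.14, 7.89, 0.004, -0.003, 0.001]
[8.7, -0.21, -0.15, 9.39, 0.004, -0.003, 0.001]
[8.7, -0.22, -0.15, 10.89, 0.004, -0.003, 0.001]
```

View pics/topE.png

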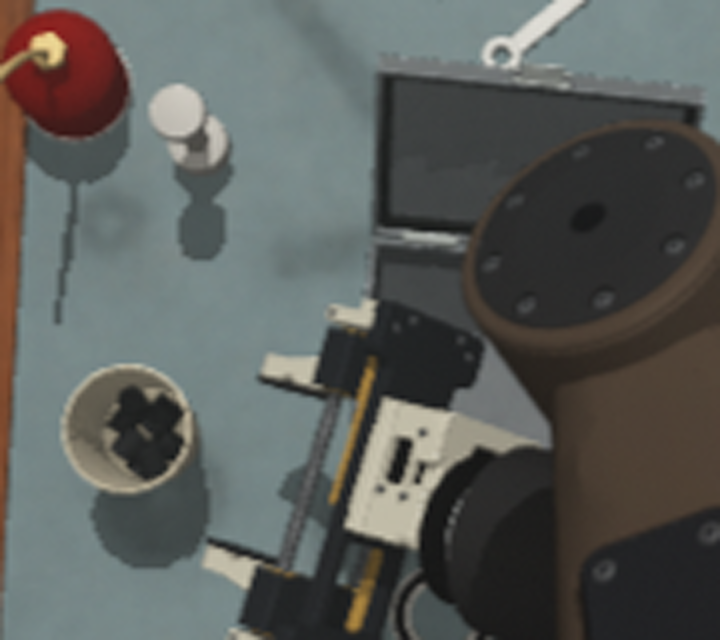

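View pics/sceneE.png

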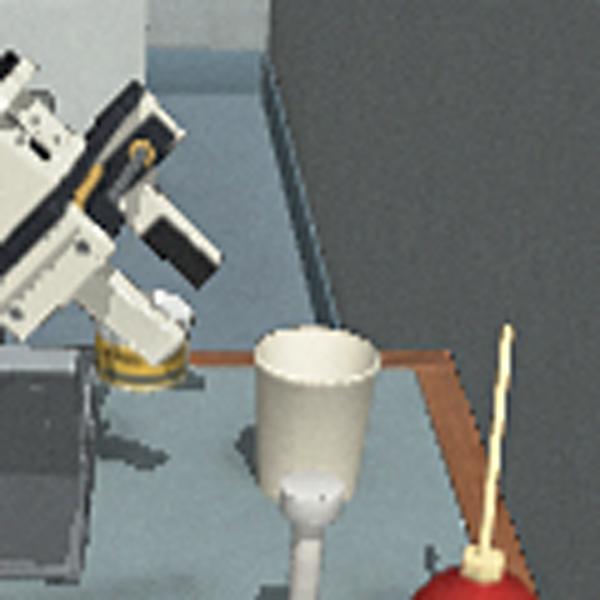

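Call:
move_arm --pt "8.7 -0.1 -0.1 2 0 0 0" --pt "8.7 -0.2 -0.1 4 0 0 0" --pt "8.7 -0.2 -0.1 6 0 0 0" --pt "8.7 -0.2 -0.1 8 0 0 0" --pt "8.7 -0.2 -0.15 9.5 0 0 0" --pt "8.7 -0.2 -0.15 10.9 0 0 0" --pt "8.7 -0.2 -0.15 10.9 0 0 0" --pt "8.7 -0.2 -0.15 10.9 0 0 0"

```text
clock: 12.5
tool_pos: [0.518, 0.3218, 0.0353]
orientation: [-179.7, 49.9, -104.5]
force: [-0.3, 0.9, 0.0]
opening: 0.0869
```

```bash
python3 snap.py F "(190,160,120,100,6)" None; python3 - <<'E'
from kin import *; from h import *; from plant import sensors
g=np.array([.5128,.3075,.045]); Q=ori(75,50,180)
rows(8.7,[(grasp2tcp(g,Q),Q)])
E
```

```text
t 12.55 q [ 12.1  25.4 -21.2 -74.4 -45.1  30.3] p [0.5181 0.3217 0.0355] F [-0.5  0.2  0.5] open 0.0871
[8.7, 0.24, 0.15, 0.13, 0.001, -0.001, 0.005]
```

View pics/topF.png

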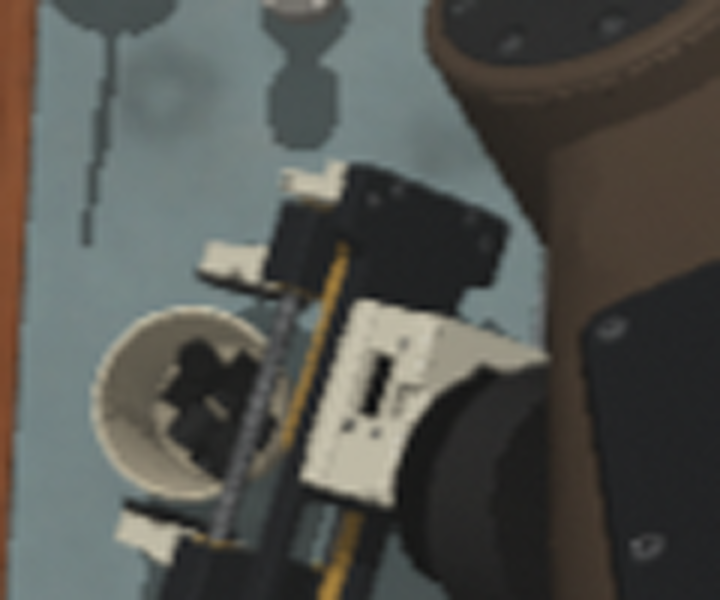

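Call:
move_arm --pt "5 0.1 0 0.1 0 0 0" --pt "5 0.1 0 0.1 0 0 0" --pt "5 0.1 0 0.1 0 0 0" --pt "5 0.1 0 0.1 0 0 0" --pt "5 0.1 0 0.1 0 0 0" --pt "5 0.1 0 0.1 0 0 0" --pt "5 0.1 0 0.1 0 0 0" --pt "5 0.1 0 0.1 0 0 0"

```text
clock: 13.55
tool_pos: [0.5179, 0.3223, 0.034]
orientation: [-179.8, 49.9, -104.5]
force: [-2.9, -0.4, 6.0]
opening: 0.0637
```

```bash
python3 - <<'E'
from kin import *; from h import *; from plant import sensors
o=sensors.get_obs();print(o["force"],o["opening"]); a=pose(o); np.savez("graspcup",p=a[0],e=o["orientation"])
print("grasp pt",a[0]-a[1].apply([0,0,.019]))
rows(5,[(a[0]+[0,0,z],a[1]) for z in (.01,.03,.06,.10,.13)])
E
```

```text
[-2.88529959 -0.43884264  6.02188451] 0.06371941652037015
grasp pt [0.51416939 0.30826067 0.04621946]
t 13.55 q [ 12.1  25.6 -21.2 -74.5 -45.1  30.5] p [0.5179 0.3223 0.034 ] F [-2.9 -0.4  6. ] open 0.0637
[5, -0.77, -0.0, -0.64, 0.0, 0.0, 0.0]
[5, -2.3, -0.01, -1.93, 0.0, 0.0, 0.0]
[5, -4.59, -0.02, -3.86, 0.0, 0.0, 0.0]
[5, -7.65, -0.03, -6.44, 0.0, 0.0, 0.0]
[5, -9.95, -0.03, -8.37, 0.0, 0.0, 0.0]
```

Call:
move_arm --pt "5 -0.4 0 -0.3 0 0 0" --pt "5 -1.1 0 -1 0 0 0" --pt "5 -2.3 0 -1.9 0 0 0" --pt "5 -4 0 -3.3 0 0 0" --pt "5 -6 0 -5 0 0 0" --pt "5 -8 0 -6.7 0 0 0" --pt "5 -9.2 0 -7.7 0 0 0" --pt "5 -10 0 -8.4 0 0 0"

```text
clock: 14.55
tool_pos: [0.5178, 0.3223, 0.1658]
orientation: [-179.6, 49.9, -104.4]
force: [0.4, -0.6, -2.8]
opening: 0.064
```

```bash
python3 snap.py G "(190,120,180,160,4)" "(260,100,200,150,4)"; cat > s4.py <<'E'
from kin import *; from h import *; from plant import sensors
o=sensors.get_obs(); q0=np.array(o["joint_pos"]); a=pose(o)
m=box([-.012,0,.082]); h=np.array([np.cos(np.radians(75)),np.sin(np.radians(75)),0])
gp=m-.03*h; gp[2]=.175; print("gp",gp)
Q=ori(75,50,180)
b=(grasp2tcp(gp,Q),Q)
w=lerp(a,b,8); rows(5,w)
q=q0
for p,R in w[3::4]: q,e,_=ik(p,R,q); print(q.round(0),round(e,2))
for r in range(200,361,20):
    R=ori(75,50+15*(r-180)/180,r); q,e,_=ik(grasp2tcp(gp,R),R,q)
    # cup axis in tool frame
    uc=Q.inv().apply([0,0,1]); u=R.apply(uc); print(r,q.round(0),round(e,2),"u",u.round(2),"tip",np.degrees(np.arccos(u[2])).round(0),"mouth",(gp+.037*u).round(3),"base",(gp-.047*u).round(3))
E
python3 s4.py
```

```text
gp [0.53695859 0.06786743 0.175     ]
t 14.65 q [ 17.3  11.5 -18.7 -61.6 -47.4   7.3] p [0.518  0.3225 0.1659] F [ 0.1  0.1 -2.3] open 0.0641
[5, 1.86, -1.04, -2.14, 0.0, -0.0, 0.001]
[5, 3.72, -2.08, -4.29, 0.0, -0.0, 0.002]
[5, 5.57, -3.12, -6.43, 0.0, -0.0, 0.003]
[5, 7.43, -4.15, -8.57, 0.0, -0.0, 0.003]
[5, 9.29, -5.19, -10.72, 0.0, -0.0, 0.004]
[5, 11.15, -6.23, -12.86, 0.0, -0.0, 0.005]
[5, 13.0, -7.27, -15.0, 0.0, -0.0, 0.006]
[5, 14.86, -8.31, -17.15, 0.0, -0.0, 0.007]
[  3.  13. -18. -59. -58.  15.] 0.0
[-11.  17. -13. -55. -68.  22.] 0.0
200 [-12.  17. -13. -57. -69.   3.] 0.0 u [ 0.24 -0.12  0.96] tip 16.0 mouth [0.546 0.063 0.211] base [0.526 0.074 0.13 ]
220 [-13.  18. -13. -58. -70. -15.] 0.0 u [ 0.43 -0.29  0.85] tip 31.0 mouth [0.553 0.057 0.207] base [0.517 0.081 0.135]
240 [-14.  19. -13. -60. -72. -33.] 0.0 u [ 0.56 -0.47  0.68] tip 47.0 mouth [0.558 0.051 0.2  ] base [0.511 0.09  0.143]
260 [-15.  20. -13. -61. -73. -52.] 0.0 u [ 0.61 -0.64  0.46] tip 62.0 mouth [0.559 0.044 0.192] base [0.508 0.098 0.153]
280 [-16.  21. -13. -62. -74. -70.] 0.0 u [ 0.57 -0.79  0.22] tip 77.0 mouth [0.558 0.039 0.183] base [0.51  0.105 0.164]
300 [-17.  21. -13. -63. -75. -88.] 0.0 u [ 0.45 -0.89 -0.01] tip 91.0 mouth [0.554 0.035 0.175] base [0.516 0.11  0.175]
320 [ -18.   22.  -13.  -65.  -77. -107.] 0.0 u [ 0.26 -0.94 -0.21] tip 102.0 mouth [0.546 0.033 0.167] base [0.525 0.112 0.185]
340 [ -19.   23.  -13.  -66.  -78. -125.] 0.0 u [ 0.02 -0.93 -0.35] tip 111.0 mouth [0.538 0.033 0.162] base [0.536 0.112 0.192]
360 [ -20.   24.  -13.  -67.  -79. -144.] 0.0 u [-0.23 -0.88 -0.42] tip 115.0 mouth [0.528 0.035 0.159] base [0.548 0.109 0.195]
```

View pics/topG.png

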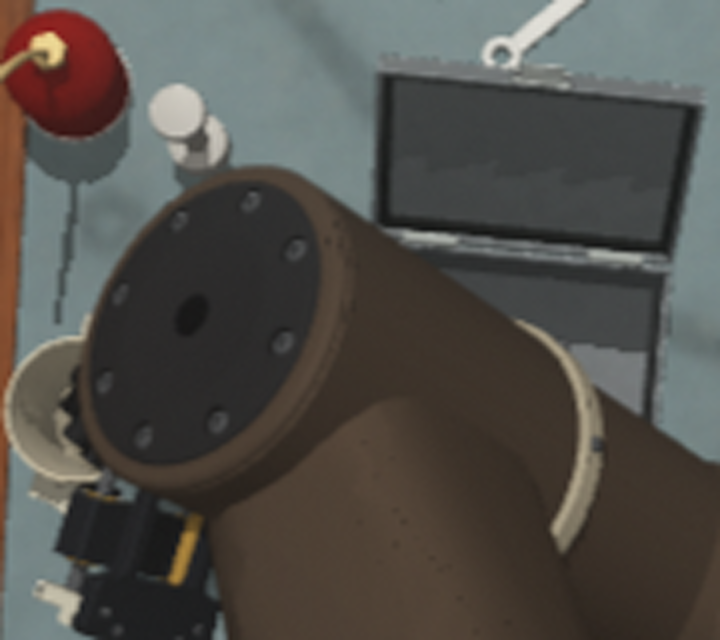

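View pics/sceneG.png

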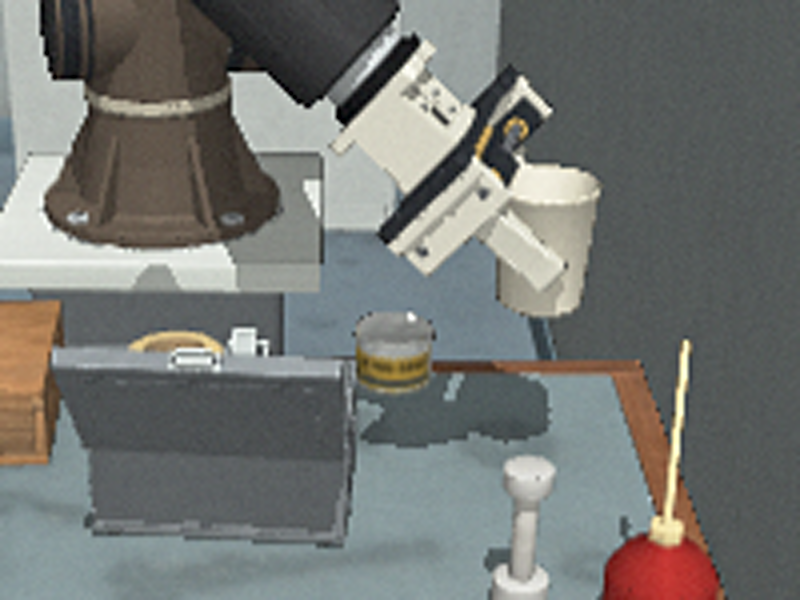

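```bash
sed -i 's/^gp=.*$//; s/^m=box.*$/gp=np.array([.545,.155,.165])/; ' s4.py; sed -i 's/; gp\[2\]=.175; print("gp",gp)//' s4.py; cat s4.py | head -5; python3 s4.py
```

```text
from kin import *; from h import *; from plant import sensors
o=sensors.get_obs(); q0=np.array(o["joint_pos"]); a=pose(o)
gp=np.array([.545,.155,.165])

Q=ori(75,50,180)
t 14.65 q [ 17.3  11.5 -18.7 -61.6 -47.4   7.3] p [0.518  0.3225 0.1659] F [ 0.1  0.1 -2.3] open 0.0641
[5, 1.26, -0.86, -1.24, 0.0, -0.0, 0.001]
[5, 2.52, -1.72, -2.47, 0.0, -0.0, 0.002]
[5, 3.78, -2.57, -3.71, 0.0, -0.0, 0.003]
[5, 5.04, -3.43, -4.95, 0.0, -0.0, 0.003]
[5, 6.29, -4.29, -6.19, 0.0, -0.0, 0.004]
[5, 7.55, -5.15, -7.42, 0.0, -0.0, 0.005]
[5, 8.81, -6.01, -8.66, 0.0, -0.0, 0.006]
[5, 10.07, -6.86, -9.9, 0.0, -0.0, 0.007]
[  8.  13. -18. -60. -54.  13.] 0.0
[ -1.  16. -15. -59. -61.  18.] 0.0
200 [ -3.  17. -15. -60. -62.   0.] 0.0 u [ 0.24 -0.12  0.96] tip 16.0 mouth [0.554 0.15  0.201] base [0.534 0.161 0.12 ]
220 [ -4.  17. -15. -62. -63. -18.] 0.0 u [ 0.43 -0.29  0.85] tip 31.0 mouth [0.561 0.144 0.197] base [0.525 0.168 0.125]
240 [ -5.  18. -15. -64. -64. -36.] 0.0 u [ 0.56 -0.47  0.68] tip 47.0 mouth [0.566 0.138 0.19 ] base [0.519 0.177 0.133]
260 [ -7.  19. -15. -65. -66. -54.] 0.0 u [ 0.61 -0.64  0.46] tip 62.0 mouth [0.568 0.131 0.182] base [0.516 0.185 0.143]
280 [ -8.  20. -15. -67. -67. -72.] 0.0 u [ 0.57 -0.79  0.22] tip 77.0 mouth [0.566 0.126 0.173] base [0.518 0.192 0.154]
300 [ -9.  21. -16. -68. -68. -90.] 0.0 u [ 0.45 -0.89 -0.01] tip 91.0 mouth [0.562 0.122 0.165] base [0.524 0.197 0.165]
320 [ -10.   21.  -16.  -69.  -70. -108.] 0.0 u [ 0.26 -0.94 -0.21] tip 102.0 mouth [0.555 0.12  0.157] base [0.533 0.199 0.175]
340 [ -11.   22.  -16.  -71.  -71. -126.] 0.0 u [ 0.02 -0.93 -0.35] tip 111.0 mouth [0.546 0.12  0.152] base [0.544 0.199 0.182]
360 [ -12.   23.  -16.  -72.  -72. -144.] 0.0 u [-0.23 -0.88 -0.42] tip 115.0 mouth [0.536 0.123 0.149] base [0.556 0.196 0.185]
```

Call:
move_arm --pt "5 0.6 -0.4 -0.6 0 0 0" --pt "5 2 -1.4 -2 0 0 0" --pt "5 3.6 -2.4 -3.5 0 0 0" --pt "5 5.2 -3.6 -5.1 0 0 0" --pt "5 6.8 -4.7 -6.7 0 0 0" --pt "5 8.4 -5.8 -8.3 0 0 0" --pt "5 9.6 -6.6 -9.4 0 0 0" --pt "5 10.1 -6.9 -9.9 0 0 0.007"

```text
clock: 15.65
tool_pos: [0.5488, 0.1674, 0.1501]
orientation: [179.6, 49.9, -105.4]
force: [-0.4, -0.0, -1.1]
opening: 0.064
```

```bash
cat > s5.py <<'E'
import sys
from kin import *; from h import *; from plant import sensors
gp=np.array([.545,.155,.165])
rr=np.linspace(float(sys.argv[1]),float(sys.argv[2]),9)[1:]
W=[]
for r in rr:
    R=ori(75,50+15*(r-180)/180,r); W.append((grasp2tcp(gp,R),R))
rows(5,W)
E
python3 snap.py H "(190,80,240,200,3)" None
python3 s5.py 180 240
```

```text
t 15.7 q [ -1.5  16.3 -15.4 -58.5 -60.7  18. ] p [0.5489 0.1672 0.1502] F [ 0.5 -0.3 -2.6] open 0.0638
[5, -0.33, 0.06, -0.03, 0.001, -0.013, 0.127]
[5, -0.36, 0.06, -0.03, -0.002, -0.024, 0.257]
[5, -0.38, 0.06, -0.04, -0.005, -0.035, 0.388]
[5, -0.4, 0.06, -0.04, -0.011, -0.045, 0.519]
[5, -0.42, 0.06, -0.04, -0.017, -0.055, 0.65]
[5, -0.44, 0.06, -0.04, -0.025, -0.065, 0.781]
[5, -0.46, 0.06, -0.04, -0.035, -0.073, 0.911]
[5, -0.48, 0.06, -0.04, -0.046, -0.082, 1.042]
```

View pics/topH.png

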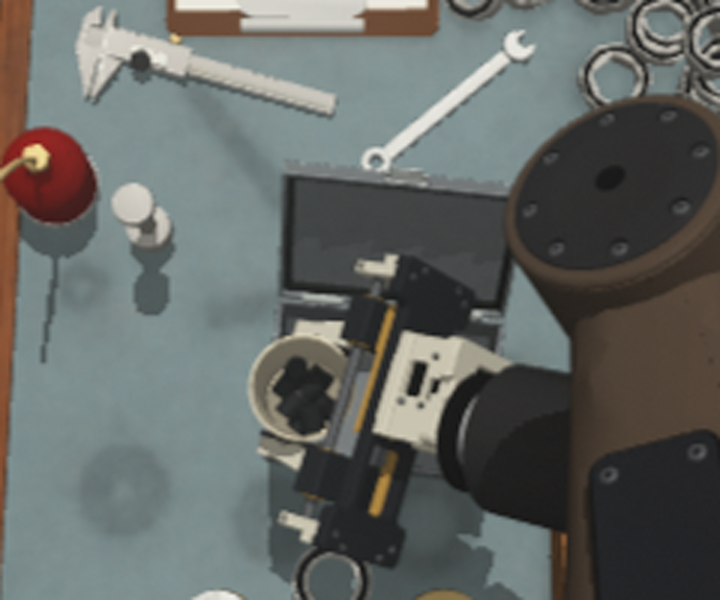

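```bash
sed -i 's/^gp=.*/gp=np.array([.54,.155,.185])/' s5.py; python3 s5.py 180 240
```

```text
t 15.7 q [ -1.5  16.3 -15.4 -58.5 -60.7  18. ] p [0.5489 0.1672 0.1502] F [ 0.5 -0.3 -2.6] open 0.0638
[5, -1.78, 0.55, -1.42, 0.001, -0.013, 0.127]
[5, -1.8, 0.55, -1.42, -0.002, -0.024, 0.257]
[5, -1.82, 0.55, -1.42, -0.005, -0.035, 0.388]
[5, -1.84, 0.55, -1.42, -0.011, -0.045, 0.519]
[5, -1.86, 0.55, -1.42, -0.017, -0.055, 0.65]
[5, -1.88, 0.55, -1.43, -0.025, -0.065, 0.781]
[5, -1.9, 0.55, -1.43, -0.035, -0.073, 0.911]
[5, -1.92, 0.55, -1.43, -0.046, -0.082, 1.042]
```

Call:
move_arm --pt "5 -0.9 0.3 -0.7 0 -0.01 0.1" --pt "5 -1.6 0.5 -1.3 0 -0.02 0.24" --pt "5 -1.8 0.55 -1.4 -0.005 -0.035 0.388" --pt "5 -1.8 0.55 -1.4 -0.01 -0.045 0.519" --pt "5 -1.9 0.55 -1.4 -0.017 -0.055 0.65" --pt "5 -1.9 0.55 -1.4 -0.025 -0.065 0.781" --pt "5 -1.9 0.55 -1.4 -0.035 -0.073 0.911" --pt "5 -1.9 0.55 -1.4 -0.046 -0.082 1.042"

```text
clock: 16.7
tool_pos: [0.5436, 0.1723, 0.1747]
orientation: [128.8, 24.1, -176.7]
force: [0.7, -0.1, -1.3]
opening: 0.0637
```

```bash
python3 snap.py I "(240,100,160,140,4)" "(240,100,160,120,5)"; python3 s5.py 240 280
```

```text
t 16.8 q [ -4.9  15.9 -15.3 -62.8 -65.2 -38. ] p [0.5435 0.172  0.1744] F [-0.1 -0.  -2. ] open 0.064
[5, -0.03, -0.15, -0.13, -0.005, -0.004, 0.088]
[5, -0.04, -0.14, -0.13, -0.011, -0.007, 0.175]
[5, -0.05, -0.13, -0.13, -0.018, -0.009, 0.262]
[5, -0.06, -0.11, -0.13, -0.026, -0.011, 0.349]
[5, -0.06, -0.1, -0.13, -0.033, -0.012, 0.437]
[5, -0.07, -0.09, -0.13, -0.041, -0.012, 0.524]
[5, -0.08, -0.08, -0.13, -0.049, -0.012, 0.611]
[5, -0.08, -0.07, -0.13, -0.057, -0.011, 0.698]
```

View pics/topI.png

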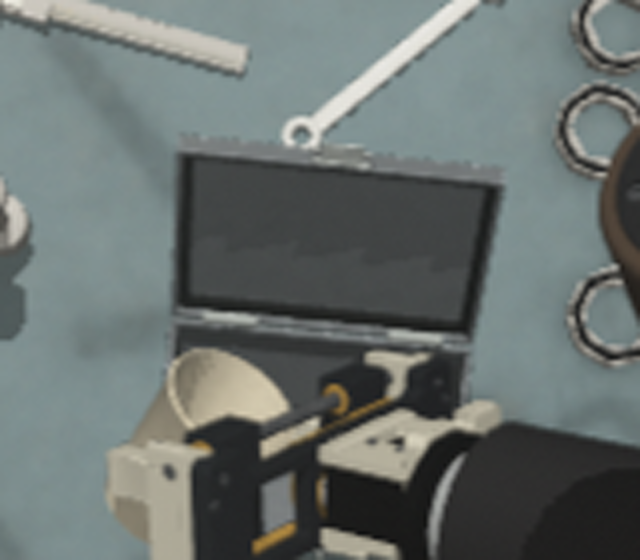

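View pics/sceneI.png

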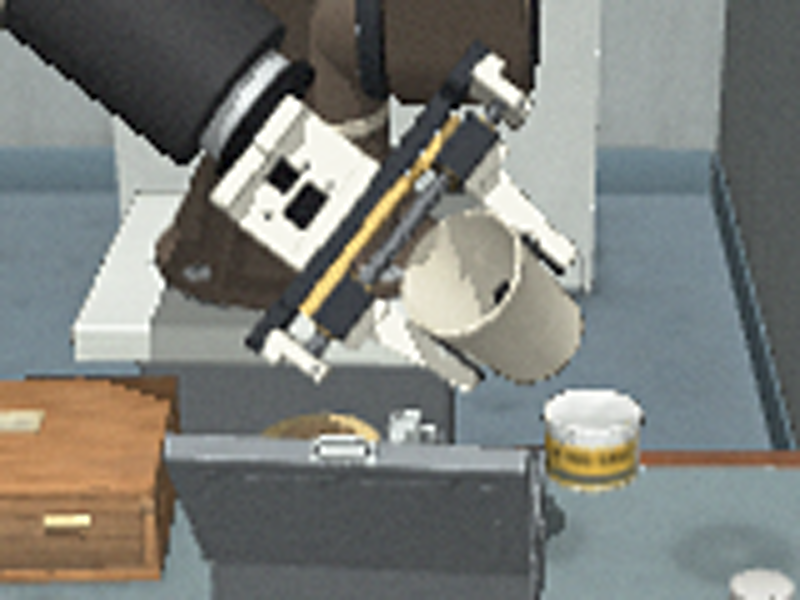

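Call:
move_arm --pt "5 0 -0.1 -0.1 0 0 0.088" --pt "5 0 -0.1 -0.1 -0.01 -0.01 0.175" --pt "5 0 -0.1 -0.1 -0.02 -0.01 0.262" --pt "5 0 -0.1 -0.1 -0.03 -0.01 0.349" --pt "5 -0.1 -0.1 -0.1 -0.03 -0.01 0.437" --pt "5 -0.1 -0.1 -0.1 -0.04 -0.01 0.524" --pt "5 -0.1 -0.1 -0.1 -0.05 -0.01 0.611" --pt "5 -0.1 -0.1 -0.1 -0.06 -0.01 0.698"

```text
clock: 17.8
tool_pos: [0.5448, 0.1706, 0.175]
orientation: [121.9, -8.4, 159.9]
force: [-0.0, -0.7, -1.6]
opening: 0.064
```

```bash
python3 snap.py J "(240,100,160,140,4)" None; python3 s5.py 280 320
```

```text
t 17.85 q [ -7.6  17.7 -15.3 -65.9 -68.  -73.9] p [0.5447 0.1706 0.1748] F [ 0.7  0.2 -1.8] open 0.0641
[5, 0.05, 0.02, -0.02, -0.005, -0.001, 0.086]
[5, 0.06, 0.04, -0.02, -0.012, 0.001, 0.173]
[5, 0.06, 0.05, -0.02, -0.019, 0.004, 0.26]
[5, 0.06, 0.07, -0.02, -0.025, 0.007, 0.348]
[5, 0.06, 0.08, -0.02, -0.032, 0.011, 0.435]
[5, 0.07, 0.09, -0.02, -0.038, 0.016, 0.522]
[5, 0.07, 0.11, -0.02, -0.044, 0.021, 0.609]
[5, 0.07, 0.12, -0.02, -0.05, 0.027, 0.696]
```

View pics/topJ.png

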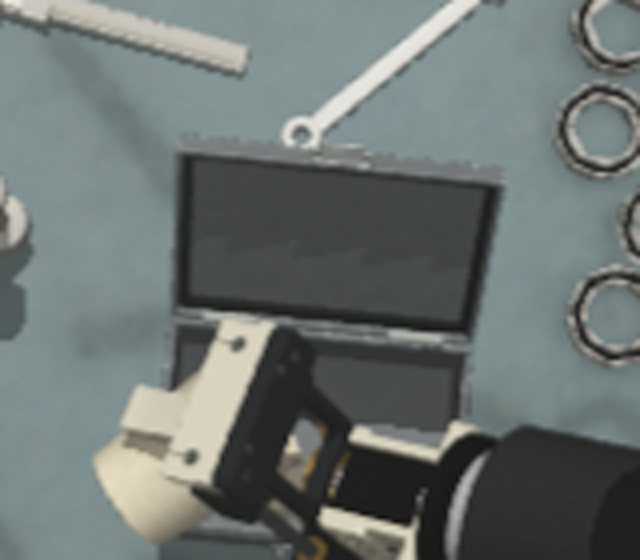

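Call:
move_arm --pt "5 0 0 0 0 0 0.086" --pt "5 0 0 0 -0.01 0 0.173" --pt "5 0.1 0.1 0 -0.02 0 0.26" --pt "5 0.1 0.1 0 -0.025 0.01 0.348" --pt "5 0.1 0.1 0 -0.03 0.01 0.435" --pt "5 0.1 0.1 0 -0.04 0.015 0.522" --pt "5 0.1 0.1 0 -0.045 0.02 0.609" --pt "5 0.1 0.1 0 -0.05 0.03 0.696"

```text
clock: 18.85
tool_pos: [0.5442, 0.1713, 0.176]
orientation: [129.8, -42.2, 136.0]
force: [0.1, -0.8, -1.9]
opening: 0.064
```

```bash
python3 snap.py K "(240,100,160,140,4)" "(240,100,160,120,5)"; python3 s5.py 320 352
```

```text
t 18.95 q [  -9.8   19.4  -15.5  -68.6  -70.5 -109.8] p [0.5442 0.1712 0.1757] F [-0.6  1.1 -2.1] open 0.0641
[5, 0.02, 0.03, -0.01, -0.005, 0.002, 0.076]
[5, 0.03, 0.04, -0.01, -0.008, 0.007, 0.146]
[5, 0.04, 0.04, -0.01, -0.011, 0.012, 0.216]
[5, 0.05, 0.05, -0.01, -0.014, 0.017, 0.286]
[5, 0.05, 0.06, -0.01, -0.016, 0.023, 0.355]
[5, 0.06, 0.07, -0.01, -0.018, 0.029, 0.425]
[5, 0.07, 0.07, -0.01, -0.02, 0.035, 0.495]
[5, 0.08, 0.08, -0.01, -0.021, 0.041, 0.565]
```

View pics/topK.png

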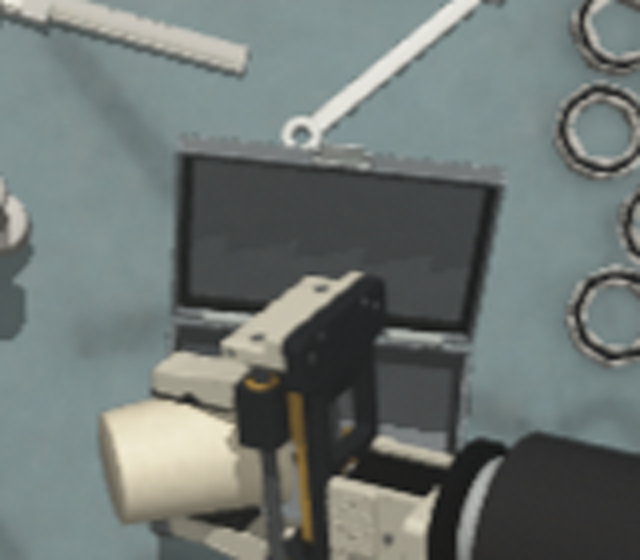

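View pics/sceneK.png

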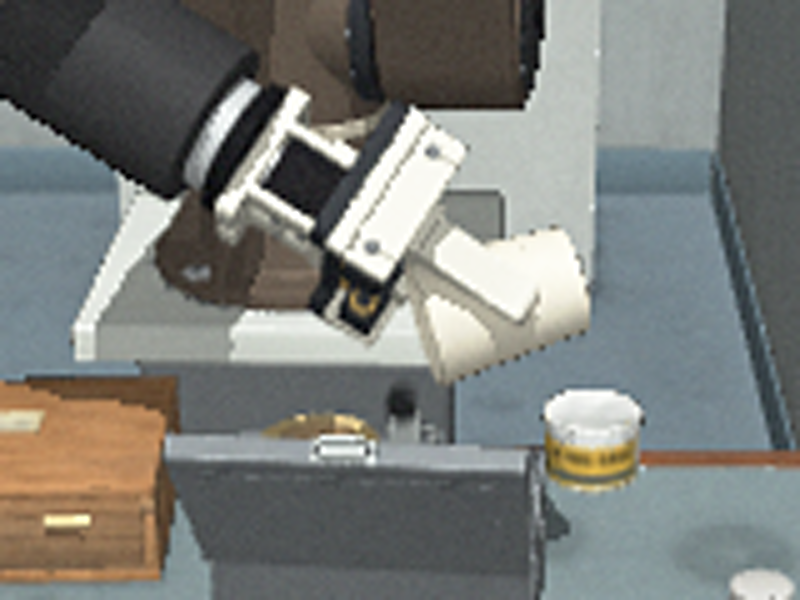

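Call:
move_arm --pt "5 0 0 0 0 0 0.076" --pt "5 0 0 0 -0.01 0.01 0.146" --pt "5 0 0 0 -0.01 0.01 0.216" --pt "5 0 0 0 -0.01 0.02 0.286" --pt "5 0 0 0 -0.02 0.02 0.355" --pt "5 0.1 0.1 0 -0.02 0.03 0.425" --pt "5 0.1 0.1 0 -0.02 0.035 0.495" --pt "5 0.1 0.1 0 -0.02 0.04 0.565"

```text
clock: 19.95
tool_pos: [0.5446, 0.1719, 0.1774]
orientation: [163.8, -63.1, 93.0]
force: [-0.0, -0.1, -0.7]
opening: 0.0642
```

```bash
python3 snap.py L "(240,100,160,140,4)" "(240,100,160,120,5)"; python3 - <<'E'
from h import *
c=load("scene0")
for u,v in [(400/5+240,400/5+100)]:
  for z in (.05,.1,.13,.16): print(z,ray(c,(u,v),z).round(3))
rows(5,[])
E
```

```text
0.05 [0.378 0.098 0.05 ]
0.1 [0.483 0.104 0.1  ]
0.13 [0.546 0.107 0.13 ]
0.16 [0.609 0.111 0.16 ]
t 20.05 q [ -11.4   20.7  -15.7  -70.6  -72.4 -139.5] p [0.5446 0.1718 0.1772] F [ 0.4 -0.4 -0.4] open 0.0642
```

View pics/topL.png

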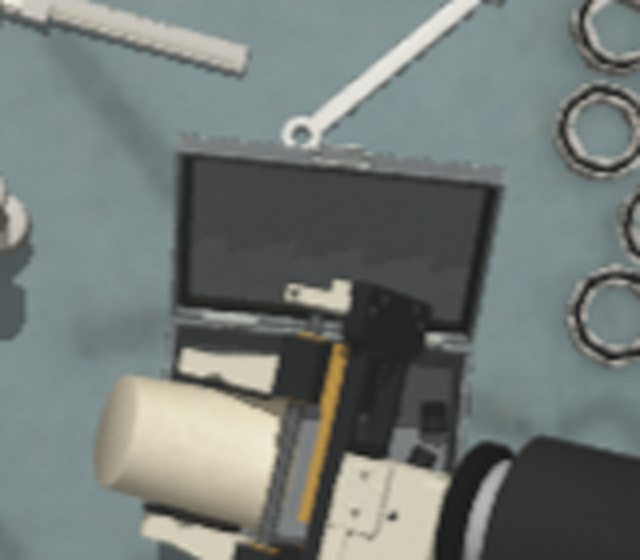

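View pics/sceneL.png

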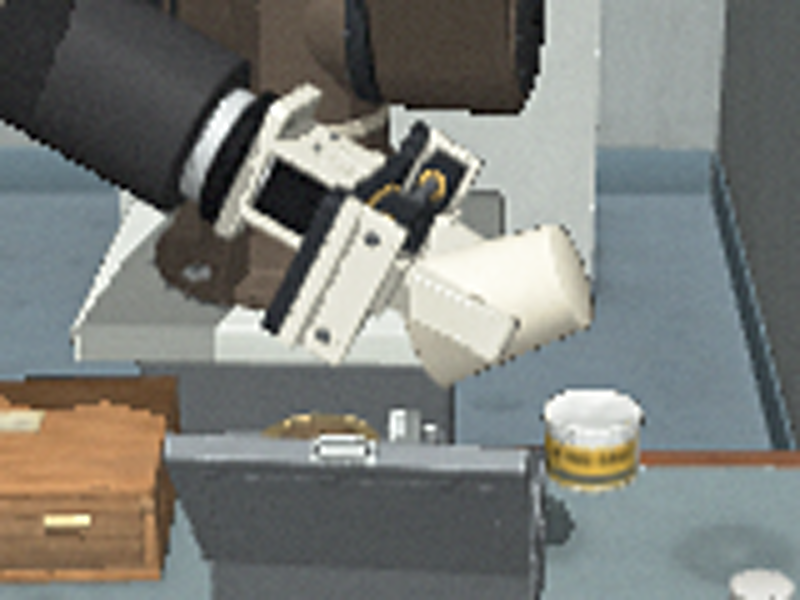

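```bash
python3 - <<'E'
from kin import *; from h import *; from plant import sensors
q=np.array(sensors.get_obs()["joint_pos"]); gp=np.array([.54,.155,.185])
W=[]
for t in (68,72,76,80):
    R=ori(75,t,345); W.append((grasp2tcp(gp,R),R)); q,e,_=ik(*W[-1],q); print(q.round(0),round(e,2),R.apply(ori(75,50,180).inv().apply([0,0,1])).round(2))
rows(5,W)
E
```

```text
[ -14.   23.  -16.  -73.  -75. -129.] 0.0 [-0.03 -0.89 -0.45]
[ -16.   25.  -16.  -76.  -79. -125.] 0.0 [-0.03 -0.86 -0.51]
[ -17.   28.  -16.  -78.  -82. -121.] 0.0 [-0.02 -0.83 -0.56]
[ -19.   31.  -16.  -80.  -85. -118.] 0.0 [-0.01 -0.79 -0.62]
t 20.05 q [ -11.4   20.7  -15.7  -70.6  -72.4 -139.5] p [0.5446 0.1718 0.1772] F [ 0.4 -0.4 -0.4] open 0.0642
[5, 0.07, 0.0, -0.01, -0.014, 0.064, -0.121]
[5, 0.2, 0.02, -0.02, -0.028, 0.132, -0.121]
[5, 0.33, 0.04, -0.04, -0.041, 0.201, -0.121]
[5, 0.46, 0.06, -0.07, -0.055, 0.269, -0.121]
```

Call:
move_arm --pt "5 0.1 0 0 -0.01 0.06 -0.12" --pt "5 0.2 0 0 -0.03 0.13 -0.12" --pt "5 0.3 0 0 -0.04 0.2 -0.12" --pt "5 0.5 0.1 -0.1 -0.055 0.27 -0.12" --pt "5 0.5 0.6 -0.1 -0.055 0.27 -0.12" --pt "5 0.5 -0.4 -0.1 -0.055 0.27 -0.12" --pt "5 0.5 0.1 -0.1 -0.055 0.27 -0.12" --pt "5 0.5 0.1 -0.1 -0.055 0.27 -0.12"

```text
clock: 21.05
tool_pos: [0.5455, 0.173, 0.1829]
orientation: [124.3, -72.1, 131.9]
force: [-0.5, 0.3, -1.1]
opening: 0.0642
```

```bash
python3 - <<'E'
from kin import *; from h import *; from plant import sensors
gp=np.array([.54,.155,.195])
o=sensors.get_obs(); a=pose(o); print(o["force"])
R=ori(75,65,345); W=lerp(a,(grasp2tcp(gp,R),R),2)
for r in (336,327,318,309,300,291):
    R=ori(75,50+15*(r-180)/180,r); W.append((grasp2tcp(gp,R),R))
rows(5,W)
E
```

```text
[-0.49401804  0.26613186 -1.06682863]
t 21.05 q [ -18.8   30.7  -16.3  -80.4  -85.3 -118.2] p [0.5455 0.173  0.1829] F [-0.5  0.3 -1.1] open 0.0642
[5, 0.19, 0.02, -0.11, 0.034, -0.127, -0.001]
[5, 0.38, 0.03, -0.23, 0.068, -0.253, -0.001]
[5, 0.32, 0.02, -0.24, 0.099, -0.28, -0.157]
[5, 0.3, 0.01, -0.25, 0.127, -0.284, -0.313]
[5, 0.27, 0.0, -0.26, 0.156, -0.287, -0.468]
[5, 0.25, -0.0, -0.27, 0.186, -0.287, -0.624]
[5, 0.23, -0.01, -0.28, 0.218, -0.284, -0.779]
[5, 0.2, -0.01, -0.28, 0.252, -0.279, -0.933]
```

Call:
move_arm --pt "5 0.2 0 -0.1 0.034 -0.127 0" --pt "5 0.4 0 -0.2 0.068 -0.253 0" --pt "5 0.3 0 -0.2 0.1 -0.28 -0.157" --pt "5 0.3 0 -0.2 0.127 -0.284 -0.313" --pt "5 0.3 0 -0.3 0.156 -0.287 -0.468" --pt "5 0.2 0 -0.3 0.186 -0.287 -0.624" --pt "5 0.2 0 -0.3 0.218 -0.284 -0.779" --pt "5 0.2 0 -0.3 0.252 -0.279 -0.933"

```text
clock: 22.05
tool_pos: [0.5439, 0.1706, 0.1851]
orientation: [122.5, -17.8, 154.1]
force: [0.3, 0.3, -1.4]
opening: 0.0639
```

```bash
sed -i 's/^gp=.*/gp=np.array([.54,.155,.195])/' s5.py; python3 s5.py 291 215
```

```text
t 22.05 q [ -8.   17.1 -15.1 -66.1 -68.9 -85. ] p [0.5439 0.1706 0.1851] F [ 0.3  0.3 -1.4] open 0.0639
[5, -0.02, 0.01, 0.01, 0.013, -0.005, -0.162]
[5, -0.03, -0.01, 0.01, 0.027, -0.007, -0.328]
[5, -0.04, -0.04, 0.01, 0.042, -0.006, -0.493]
[5, -0.05, -0.06, 0.01, 0.057, -0.003, -0.659]
[5, -0.06, -0.09, 0.01, 0.071, 0.002, -0.825]
[5, -0.07, -0.11, 0.01, 0.086, 0.01, -0.99]
[5, -0.08, -0.14, 0.01, 0.101, 0.021, -1.156]
[5, -0.09, -0.16, 0.0, 0.115, 0.034, -1.321]
```

Call:
move_arm --pt "5 0 0 0 0.013 -0.005 -0.162" --pt "5 0 0 0 0.027 -0.007 -0.328" --pt "5 0 0 0 0.042 -0.006 -0.493" --pt "5 0 -0.1 0 0.057 -0.003 -0.659" --pt "5 -0.1 -0.1 0 0.071 0 -0.825" --pt "5 -0.1 -0.1 0 0.086 0.01 -0.99" --pt "5 -0.1 -0.1 0 0.1 0.02 -1.156" --pt "5 -0.1 -0.2 0 0.115 0.034 -1.321"

```text
clock: 23.05
tool_pos: [0.5439, 0.1694, 0.1833]
orientation: [142.8, 40.8, -154.2]
force: [-0.2, 0.3, -0.2]
opening: 0.0639
```

```bash
cat > s6.py <<'E'
from kin import *; from h import *; from plant import sensors
o=sensors.get_obs(); a=pose(o); G=np.load("graspcup.npz"); Rg=Ro.from_euler("xyz",G["e"],degrees=True)
b=(G["p"]+[0,0,.13],Rg)
rows(5,lerp(a,b,8))
E
python3 s6.py
```

```text
t 23.05 q [ -3.2  14.2 -14.9 -60.1 -64.2 -16.9] p [0.5439 0.1694 0.1833] F [-0.2  0.3 -0.2] open 0.0639
[5, -0.25, 1.16, 1.55, 0.002, 0.006, -0.077]
[5, -0.5, 2.32, 3.1, 0.004, 0.013, -0.154]
[5, -0.75, 3.48, 4.65, 0.005, 0.019, -0.231]
[5, -1.0, 4.64, 6.2, 0.007, 0.025, -0.308]
[5, -1.25, 5.8, 7.76, 0.009, 0.032, -0.385]
[5, -1.5, 6.96, 9.31, 0.011, 0.038, -0.462]
[5, -1.75, 8.12, 10.86, 0.012, 0.044, -0.539]
[5, -2.0, 9.29, 12.41, 0.014, 0.051, -0.616]
```

Call:
move_arm --pt "5 -0.25 1.2 1.5 0 0.006 -0.077" --pt "5 -0.5 2.3 3.1 0.004 0.013 -0.154" --pt "5 -0.75 3.5 4.7 0.005 0.019 -0.231" --pt "5 -1 4.6 6.2 0.007 0.025 -0.308" --pt "5 -1.25 5.8 7.8 0.01 0.03 -0.385" --pt "5 -1.5 7 9.3 0.01 0.04 -0.462" --pt "5 -1.75 8.1 10.9 0.012 0.044 -0.539" --pt "5 -2 9.3 12.4 0.014 0.051 -0.616"

```text
clock: 24.05
tool_pos: [0.5179, 0.3231, 0.1644]
orientation: [-180.0, 50.0, -104.8]
force: [0.6, -0.1, -0.7]
opening: 0.0641
```

```bash
python3 snap.py M "(190,100,180,160,4)" "(240,100,200,150,4)"; sed -i 's/^b=.*/b=(G["p"]+[0,0,.03],Rg); c=(G["p"]+[0,0,.0],Rg)/; s/^rows.*/rows(5,lerp(a,b,5)+lerp(b,c,3))/' s6.py; python3 s6.py
```

```text
t 24.15 q [ 17.4  11.7 -18.7 -61.7 -47.5   7.2] p [0.5173 0.324  0.1646] F [-0.7 -1.  -1.3] open 0.064
[5, 1.56, -0.02, 1.27, 0.0, 0.0, -0.001]
[5, 3.12, -0.04, 2.54, 0.001, 0.0, -0.001]
[5, 4.68, -0.06, 3.81, 0.001, 0.001, -0.002]
[5, 6.24, -0.08, 5.08, 0.002, 0.001, -0.002]
[5, 7.8, -0.11, 6.35, 0.002, 0.001, -0.003]
[5, 8.57, -0.11, 7.0, 0.002, 0.001, -0.003]
[5, 9.33, -0.11, 7.64, 0.002, 0.001, -0.003]
[5, 10.1, -0.11, 8.28, 0.002, 0.001, -0.003]
```

View pics/topM.png

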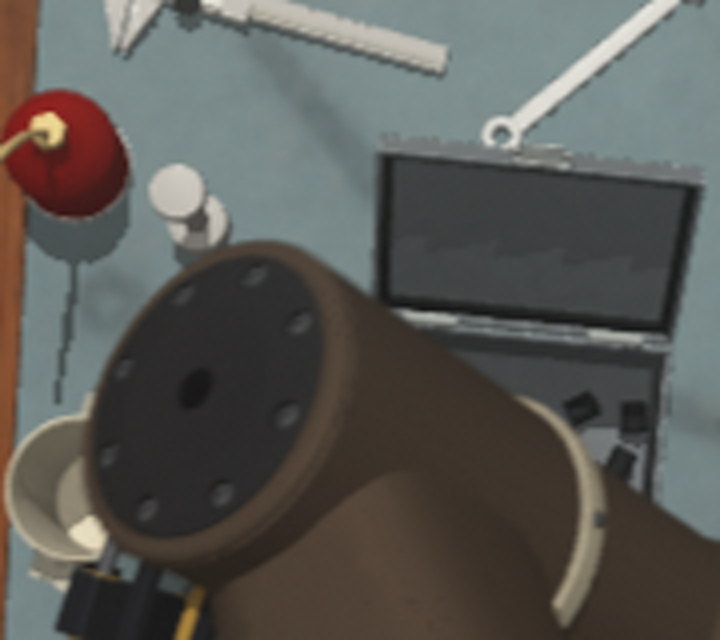

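View pics/sceneM.png

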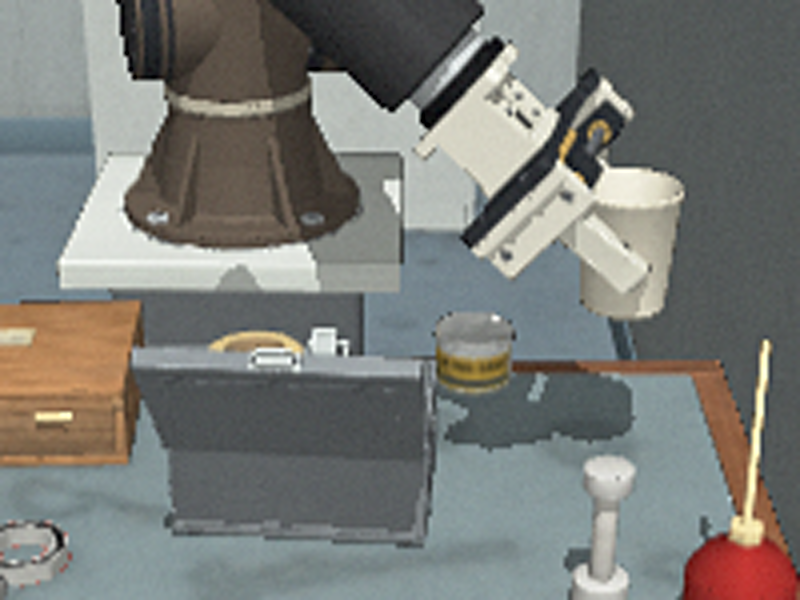

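Call:
move_arm --pt "5 1.3 0 1 0 0 0" --pt "5 3.1 0 2.5 0 0 0" --pt "5 4.9 0 4 0 0 0" --pt "5 6.5 0 5.3 0 0 0" --pt "5 7.8 -0.1 6.4 0 0 0" --pt "5 8.7 -0.1 7.1 0 0 0" --pt "5 9.3 -0.1 7.6 0 0 0" --pt "5 9.9 -0.1 8.1 0 0 0"

```text
clock: 25.15
tool_pos: [0.5187, 0.3204, 0.036]
orientation: [179.8, 50.0, -105.1]
force: [-0.0, -0.3, -1.3]
opening: 0.0641
```

```bash
sed -i 's/^rows.*/rows(5,[c])/' s6.py; python3 s6.py
```

```text
t 25.15 q [ 11.9  25.4 -21.1 -74.2 -45.3  29.8] p [0.5187 0.3204 0.036 ] F [-0.  -0.3 -1.3] open 0.0641
[5, 0.05, 0.13, 0.26, 0.0, 0.0, -0.006]
```

Call:
move_arm --pt "5 0.05 0 0.05 0 0 0" --pt "5 0.1 0 0.08 0 0 0" --pt "5 0.15 0 0.13 0 0 0" --pt "5 0.15 0 0.13 0 0 0" --pt "5 0.15 0 0.13 0 0 0" --pt "5 0.15 0 0.13 0 0 0" --pt "5 0.15 0 0.13 0 0 0" --pt "5 0.15 0 0.13 0 0 0"

```text
clock: 26.15
tool_pos: [0.5185, 0.3205, 0.0341]
orientation: [179.8, 50.0, -105.1]
force: [-0.1, -0.5, 1.1]
opening: 0.0642
```

```bash
python3 snap.py N None "(380,140,60,60,10)"; python3 s6.py
```

```text
t 26.2 q [ 11.9  25.6 -21.1 -74.4 -45.3  30.2] p [0.5185 0.3205 0.0342] F [-1.  -0.2  2.4] open 0.0642
[5, -0.09, 0.11, 0.13, 0.001, 0.0, -0.006]
```

View pics/sceneN.png

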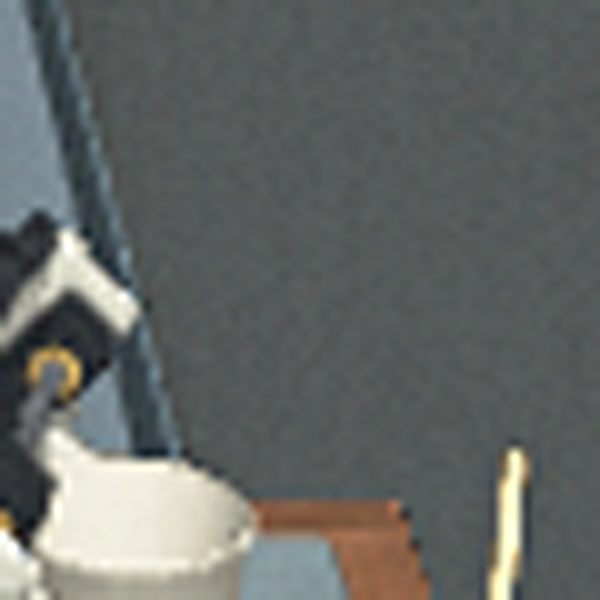

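Call:
move_arm --pt "6.8 0 0 0 0 0 0" --pt "7.5 0 0 0 0 0 0" --pt "8.7 0 0 0 0 0 0" --pt "8.7 0 0 0 0 0 0" --pt "8.7 0 0 0 0 0 0" --pt "8.7 0 0 0 0 0 0" --pt "8.7 0 0 -1 0 0 0" --pt "8.7 0 0 -2 0 0 0"

```text
clock: 27.2
tool_pos: [0.5143, 0.3051, 0.0472]
orientation: [179.8, 49.9, -105.1]
force: [-0.5, -0.2, -0.8]
opening: 0.0872
```

Call:
move_arm --pt "8.7 0 0 -2 0 0 0" --pt "8.7 0 0 -4 0 0 0" --pt "8.7 0 0 -6 0 0 0" --pt "8.7 0 0 -9 0 0 0" --pt "8.7 -1 0 -12 0 0 0" --pt "8.7 -3 0 -15 0 0 0" --pt "8.7 -5 0 -17 0 0 0" --pt "8.7 -7 0 -19 0 0 0"

```text
clock: 28.2
tool_pos: [0.4888, 0.2074, 0.2245]
orientation: [179.8, 49.9, -105.1]
force: [0.8, 0.0, -0.8]
opening: 0.0872
```

```bash
python3 snap.py O "(180,100,220,180,3)" "(240,100,200,150,4)"; python3 s6.py
```

```text
t 28.3 q [  4.9   4.2 -19.1 -55.9 -60.3   6.9] p [0.4901 0.2076 0.2269] F [-0.4 -0.4 -0.1] open 0.0869
[5, 7.2, 0.34, 21.44, -0.004, 0.001, -0.002]
```

View pics/topO.png

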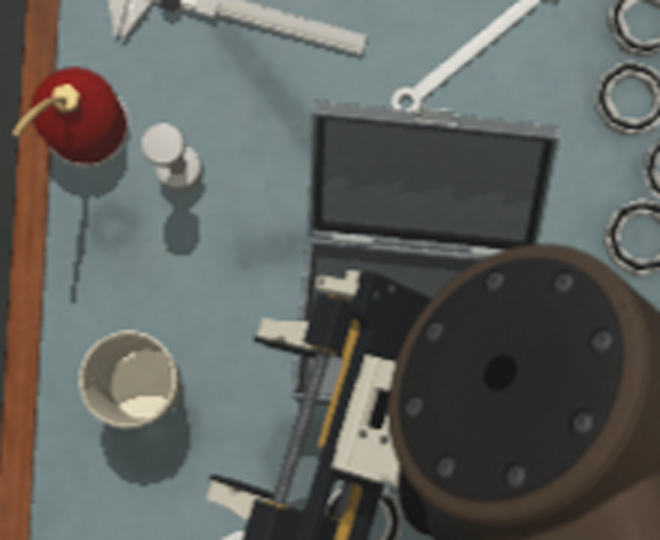

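View pics/sceneO.png

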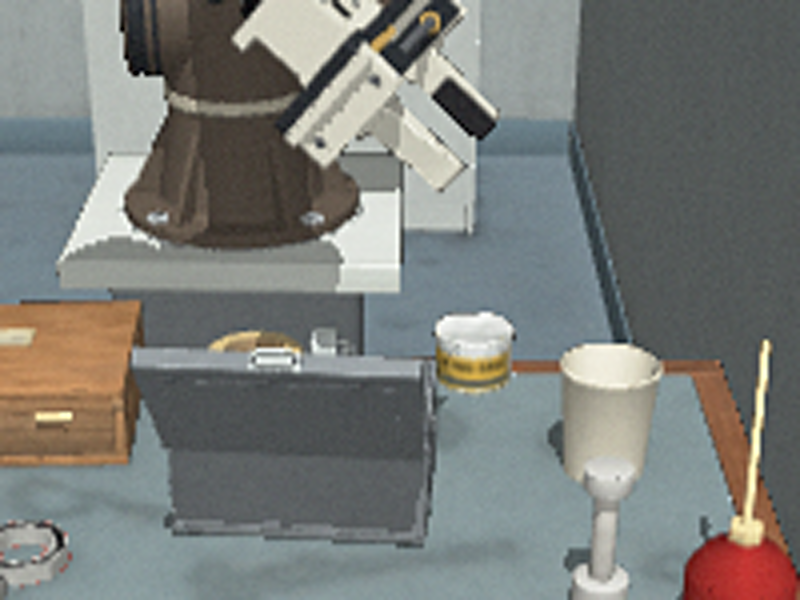

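```bash
python3 - <<'E'
from kin import *; from h import *; from plant import sensors
q0=np.array(sensors.get_obs()["joint_pos"]); q1=q0+[-50,-12,3,15,-5,0]
W=[fk(q0+(q1-q0)*i/8) for i in range(1,9)]
print([w[0].round(2).tolist() for w in W]); rows(8.7,W)
E
```

```text
[[0.51, 0.14, 0.24], [0.51, 0.08, 0.25], [0.51, 0.01, 0.26], [0.51, -0.05, 0.27], [0.49, -0.12, 0.29], [0.46, -0.17, 0.3], [0.43, -0.23, 0.31], [0.39, -0.28, 0.32]]
t 28.3 q [  4.9   4.2 -19.1 -55.9 -60.3   6.9] p [0.4901 0.2076 0.2269] F [-0.4 -0.4 -0.1] open 0.0869
[8.7, 2.86, -3.26, -5.13, 0.089, 0.018, 0.031]
[8.7, 5.89, -5.74, -10.57, 0.177, 0.041, 0.065]
[8.7, 9.05, -7.43, -16.2, 0.265, 0.068, 0.101]
[8.7, 12.29, -8.27, -21.94, 0.351, 0.1, 0.14]
[8.7, 15.53, -8.28, -27.7, 0.436, 0.134, 0.182]
[8.7, 18.7, -7.45, -33.41, 0.518, 0.173, 0.227]
[8.7, 21.72, -5.8, -38.98, 0.599, 0.215, 0.276]
[8.7, 24.53, -3.36, -44.32, 0.678, 0.26, 0.328]
```

Call:
move_arm --pt "8.7 2.9 -3.3 -5.1 0.089 0.018 0.031" --pt "8.7 5.9 -5.7 -10.6 0.177 0.041 0.065" --pt "8.7 9 -7.4 -16.2 0.265 0.068 0.1" --pt "8.7 12.3 -8.3 -21.9 0.351 0.1 0.14" --pt "8.7 15.5 -8.3 -27.7 0.436 0.134 0.182" --pt "8.7 18.7 -7.5 -33.4 0.518 0.173 0.227" --pt "8.7 21.7 -5.8 -39 0.6 0.215 0.276" --pt "8.7 24.5 -3.4 -44.3 0.678 0.26 0.328"

```text
clock: 29.3
tool_pos: [0.4081, -0.259, 0.3149]
orientation: [-161.1, 38.1, -134.0]
force: [0.7, -0.8, 0.3]
opening: 0.0872
```

```bash
python3 snap.py P "(180,120,200,180,3)" None; python3 - <<'E'
from h import *
s=load("topP"); f=s["frame"][160:270,260:370,::-1]; f=np.clip(f.astype(float)*1.8,0,255).astype(np.uint8)
cv2.imwrite("pics/topP2.png",cv2.resize(f,None,fx=5,fy=5,interpolation=cv2.INTER_CUBIC)); rows(8,[])
E
```

```text
t 29.35 q [-40.3  -9.4 -18.5 -39.4 -61.3   3. ] p [ 0.4053 -0.263   0.3169] F [-3.7 -3.9  1.6] open 0.0867
```

View pics/topP.png

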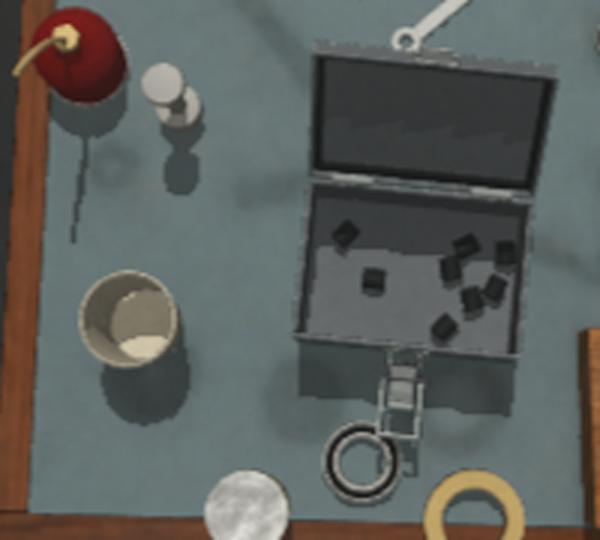

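View pics/topP2.png

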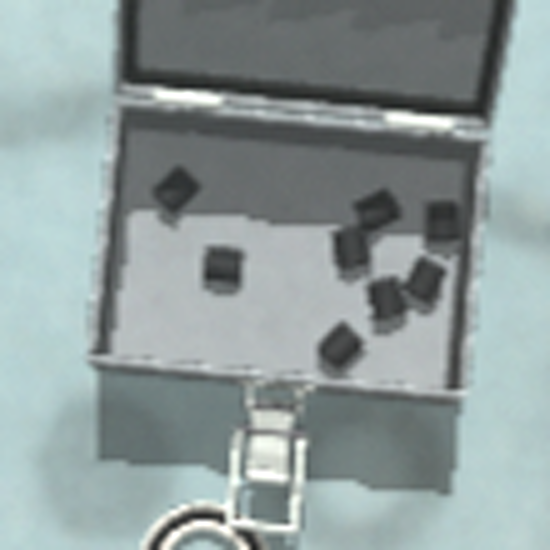

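Call:
move_arm --pt "8.7 0 0 -0.5 0 0 0" --pt "8.7 0 0 -0.5 0 0 0" --pt "8.7 0 0 -0.5 0 0 0" --pt "8.7 0 0 -0.5 0 0 0" --pt "8.7 0 0 -0.5 0 0 0" --pt "8.7 0 0 -0.5 0 0 0" --pt "8.7 0 0 -0.5 0 0 0" --pt "8.7 0 0 -0.5 0 0 0"

```text
clock: 30.35
tool_pos: [0.407, -0.2583, 0.3183]
orientation: [-161.1, 38.2, -133.8]
force: [0.7, 0.1, -1.3]
opening: 0.0869
```

```bash
python3 - <<'E'
from plant import sensors, job
o=sensors.get_obs(); print(o["clock"],o["force"],o["qvel"].round(2)); print(job.close_job())
E
```

```text
30.35 [ 0.73887895  0.14670904 -1.34058508] [-0.07 -0.01  0.   -0.08 -0.01  0.05]
the job is handed in; nothing more can be done
None
```

I lifted the latch lever by its tab until the lid sprang open, then picked up the cup and poured the rollers into the box. The empty cup went back on the bench at its starting spot, and I handed the job in at about 30.4 s. No verdict was reported.

**Last pictures:** all eight rollers lie in the box and the lid is fully open. The cup is upright and empty, and the oil can and plug gauge are still standing.

**Arm at hand-in:** it was still and clear of everything, with the force reading near zero.

**Not as planned:** the first try at leaning the gripper toward the latch ran into a joint range limit. I took the tab with a 10° lean instead of 28°.

No check failed or disagreed. I judged the cup's upright angle by eye from the pictures, not by measuring it.

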